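Start the steriliser's clamp screw

TASK

First turn the run timer's blue knob anticlockwise all the way back to its zero stop. Then, by its red crank grip, turn the steriliser's clamp-screw wheel backward (anticlockwise from above) until the thread drops into its start, and from there forward (clockwise) one full turn so the screw is properly started. Finish still gripping the crank, holding the started screw there, and leave everything else on the bench where it stands.

Things in the scene. Friction and masses are not known exactly. Their poses are not given: they have to be found in the camera images.
- timer_grip (a point): Blue bar knob on the white timer box (110 x 110 x 40 mm, fixed, left or right of the steriliser). Bar 42 mm long, 14 mm thick, 32 mm tall (top 84 mm above the bench) on a 44 mm disc. The point is on its axis, 7 mm below the bar's top, and turns with it: x along the bar (white mark at the -x end), y across, z up. Grip across the bar from above.
- timer (a joint): Timer knob angle in rad: 0 is the zero stop (hard stop; white mark at the red tick), grows clockwise seen from above. It starts between 0.6 and 1.3 and stays where it is left; turning takes about 0.05 N m.
- crank_center (a point): Centre of the red upright crank grip (cylinder 18 mm across, 40 mm tall, 36 mm off the wheel's axis, underside 8 mm above the wheel's face, centre 234 mm above the bench at the start). A sleeve: spins freely on its pin and floats up to 22 mm up it, so it can be pinched firmly and carried round the axis at constant height without turning the gripper while the wheel sinks.
- crank: The red crank grip, as a body; origin at the centre of its underside. z up; its x and y spin with the sleeve.
- wheel_top (a point): Top centre of the clamp screw's black handwheel (96 mm across, 14 mm thick, flat steel hub 4 mm high) on its vertical axis, 210 mm above the bench at the start; x points to the crank grip. It stands on the steel steriliser pot (180 mm across, grey yoke, brass boss) and sinks and rises with the screw.
- wheel (a joint): Turning of the wheel in rad, positive backward (anticlockwise from above). Starts between -4.2 and -2.2; takes about 0.1 N m (3 N at the grip). The drop comes somewhere between -0.8 and 0.8, different each time; backing more than about 1 rad past it makes the screw climb out again.
- screw_height (a joint): Height of the screw and wheel in m: 0 while the thread end rides on the flat top of the boss's thread; it drops to about -0.007 when it falls into the thread start (right-hand thread); then every full turn forward takes it a further 0.008 down. The wheel's own weight carries it down.
- tube_rack: White microtube rack, 80 x 160 x 45 mm with capped tubes up to 63 mm high, on the other side of the steriliser from the timer; leave alone. Origin at the centre of its underside.
- dish: Green open dish, 90 mm diameter, 16 mm high; leave alone. Origin at the centre of its underside.
- stain: Amber bottle, 44 mm diameter, 90 mm high; leave alone. Origin at the centre of its underside.
- beaker: Glass beaker, 66 mm diameter, 85 mm high; leave alone. Origin at the centre of its underside.
- slide_box: Blue slide box, 85 x 100 x 32 mm; leave alone. Origin at the centre of its underside.
- jar: Closed jar, 60 mm diameter, 70 mm high; leave alone. Origin at the centre of its underside.
Mind the look-alikes: they are no part of the job. What is shaped like the part that bears timer_grip but pink is not meant.

How it is judged:
By the outcome, as a careful person would: the job done as asked, in the order asked, and still so for the second after the job is handed in, while the arm keeps its last pose, push and grip.
It also fails if it takes over 67 s, if anything falls off the work surface, if the arm or the gripper's body presses on something with over 40 N, if the wrist force passes 120 N, or if a joint passes its speed limit or range.

ROBOT

A 6-joint arm with a two-finger parallel gripper is mounted at the origin on the work surface. World frame = base frame: x ahead of the robot, y to its left, z up, the work surface at z = 0. Lengths are in m, angles in rad, forces in N, time in s.
With the tool pointing down it reaches from about 0.275 to 0.775 m from the base axis. Payload 14.6 kg.
Tool frame: the origin (TCP) lies at the very end of the fingers, on their centre line; the grasp point (between the pads) lies 19 mm behind it; z points along the fingers, x is the direction in which the jaws open and shut, and the axes are right-handed (so a half turn about z gives the same grasp; the last joint's range is limited). The gripper opens to 85 mm and grips with 20 to 120 N. Pads are 22 mm wide; open, the fingers measure 114 mm over their backs; the gripper's body (76 mm by 85 mm) begins 54 mm behind the grasp point. The pads swing forward as they close: fully open they stand 13 mm farther back than shut.
Start: joints at [-1.265, 0.263, -0.048, 1.259, 0, 1.415], TCP at [0.233, -0.47, 0.205] pointing down, gripper open.
Joint ranges: [-2.65, 2.65], [-0.89, 1.7], [-1.18, 1.37], [-2.13, 2.11], [-1.35, 1.29], [-3.14, 3.14]. Speed limits (rad/s): [1.89, 1.89, 2.57, 2.79, 3.14, 3.14].

INTERFACE

Orientations are given as a unit quaternion [x, y, z, w].
In Python, from bench import bot gives the robot as it stands.
- The arm moves only by the shell command python3 -m creep 'ROWS' [FORCE]. ROWS is JSON, a list of rows, each an object with "hand": the opening, from -1 (shut) to 1 (fully open); "offset": the shift along the tool's x, y, z in mm, a list of three; "yaw": the turn about the tool's z in degrees. A call has 1 to 5 rows; each row shifts and turns the pose as measured when the row begins, along the tool's axes as they then stand; what a row does not reach is not made up. A row lasts 1/8 s, in which the tool goes at most 62.5 mm and 10.7 degrees, less where a joint would pass 70% of its speed; a pose out of reach is approached as far as the arm can. A call with a gripper value outside its range is refused whole. The fingers move at their own pace and stop on an object; FORCE is the grip in N (left out, the last holds). Time passes only in rows, so rows that do not move let the fingers close. It gives the time, the measured TCP pose, the force and the opening at its end, in the units of the state.
- bot.get_obs(): the state, without advancing time (a new reading comes with each control period).
- bot.read_camera(name): name is "scene" or "top" or "wrist"; returns the picture (480x640x3 uint8, red, green, blue); there is no depth.
- bot.calibration(name): a dict with "fx", "fy", "cx", "cy" (pixels), "R" (3x3) and "t" (3): a world point X has camera coordinates R X + t; the wrist camera has in their place "tool_from_camera" (4x4, takes a point from camera to tool coordinates, whose origin is the TCP and whose axes are the tool frame's). Camera axes: x right, y down, z forward; pixel columns grow to the right and rows downward; lengths in m; the calibration is good to about 2 mm. A picture is of the moment at which its call begins: read the wrist's pose just before it. calibration takes no time and is no camera call.
- bot.close_job(): hands the job in, once; it reports no verdict.
Trained networks look in the newest picture that a camera, given by its name, has taken for a name from the list of things; names that differ only in an ending like _2 or _b are one class to them, and where a whole thing is asked for, a point or a joint stands for the part that bears it (a point fixed in the world has none). Each returns a list of dicts, best first, with "p" (0 to 1); they miss things now and then, are a little off and sometimes report something else, mostly with a low value. They report only what shows in the picture. A call takes as long as a camera call. They do not tell look-alikes from the thing itself.
- bot.recognise(camera, label): "rect" ([left, top, right, bottom] in pixels, round what is visible of it).
The state is a dict: "t": time; "joint_pos": joint angles; "joint_vel": joint speeds; "joint_efforts": joint torques, N m; "eef_pos": TCP position; "tcp_rot": TCP orientation; "wrist_force": force on the tool from outside, world axes, zero at the start; "torque": the same for the moment, N m; "gripper_width": opening from 0.0 (shut) to 1.0 (fully open).
Only numpy, scipy, OpenCV 4.12 (cv2) and the standard library are available. Lean on these libraries where they do the work, as an engineer would, in place of code of your own. Each camera call takes 0.05 s, during which the arm holds its last target.

## Working session

There is one attempt and no reset: what is moved stays moved. The work goes in short steps, Python scripts to look and compute and a shell command to move; the robot and the scene stay as the last step left them, time stands still between calls to the robot, and variables do not carry over. Pictures are saved under pics/ and viewed, and the job is handed in when it is done.

```bash
ls; mkdir -p pics; cat > h.py <<'E'
import numpy as np, cv2
from bench import bot
def snap(cam,name):
    o=bot.get_obs(); im=bot.read_camera(cam); cv2.imwrite(f'pics/{name}.png',im[:,:,::-1]); return o,im
E
python3 - <<'E'
from h import *
for c in ['scene','top','wrist']:
    o,im=snap(c,c+'0')
    for l in ['timer_grip','crank_center','wheel_top','timer','crank','wheel']:
        print(c,l,[(np.round(d['rect']).tolist(),round(d['p'],2)) for d in bot.recognise(c,l)][:3])
    k=bot.calibration(c); print({a:np.round(b,4).tolist() for a,b in k.items()})
o=bot.get_obs(); print(o)
E
```

```text
pics
scene timer_grip [([143.0, 374.0, 166.0, 396.0], 0.84), ([190.0, 297.0, 212.0, 324.0], 0.78)]
scene crank_center []
scene wheel_top [([308.0, 150.0, 349.0, 198.0], 0.68)]
scene timer [([142.0, 376.0, 166.0, 395.0], 0.93), ([191.0, 301.0, 214.0, 323.0], 0.56)]
scene crank [([315.0, 149.0, 323.0, 167.0], 0.67), ([191.0, 297.0, 213.0, 325.0], 0.37)]
scene wheel [([308.0, 152.0, 351.0, 196.0], 0.96)]
{'fx': 624.9924, 'fy': 624.9924, 'cx': 322.5215, 'cy': 235.9966, 'R': [[0.8663, 0.4994, -0.013], [0.4138, -0.7318, -0.5416], [-0.28, 0.4638, -0.8405]], 't': [-0.4809, -0.2213, 1.7324]}
top timer_grip [([428.0, 299.0, 446.0, 319.0], 0.58), ([496.0, 297.0, 512.0, 310.0], 0.56)]
top crank_center [([281.0, 269.0, 289.0, 277.0], 0.38)]
top wheel_top [([274.0, 242.0, 312.0, 277.0], 0.57)]
top timer [([426.0, 296.0, 445.0, 315.0], 0.59), ([495.0, 298.0, 513.0, 308.0], 0.52), ([273.0, 242.0, 313.0, 277.0], 0.36)]
top crank [([282.0, 265.0, 292.0, 270.0], 0.53)]
top wheel [([273.0, 243.0, 314.0, 277.0], 0.72)]
{'fx': 603.1158, 'fy': 603.1158, 'cx': 332.4496, 'cy': 240.9396, 'R': [[0.0119, -0.999
[... 432 characters left out ...]
'joint_pos': array([-1.26531591e+00,  2.63090270e-01, -4.82929073e-02,  1.25938394e+00,
        1.18521305e-05,  1.41550006e+00]), 'joint_vel': array([-4.81846845e-04,  5.67627642e-04,  9.61952637e-05,  1.54891688e-03,
       -1.61151796e-03, -1.04229625e-04]), 'joint_efforts': array([-3.84946499e-03, -6.37447071e+01,  3.84771824e+01,  1.16722051e-03,
       -5.85683574e-05,  1.87156223e-05]), 'eef_pos': array([ 0.23344272, -0.47025961,  0.20478594]), 'tcp_rot': array([ 8.49895264e-01, -5.26951648e-01,  1.49357931e-05,  5.02933942e-06]), 'wrist_force': array([-0.4393503 ,  0.17210875,  0.25298577]), 'torque': array([ 0.02077389, -0.02146913,  0.00225706]), 'gripper_width': 1.001002302490862}
```

View pics/scene0.png

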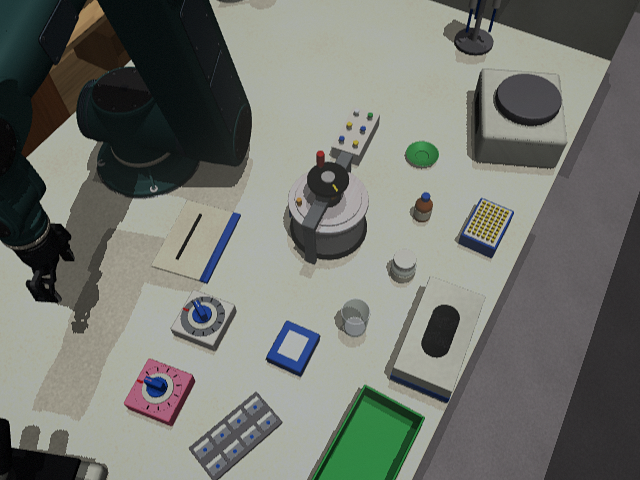

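View pics/top0.png

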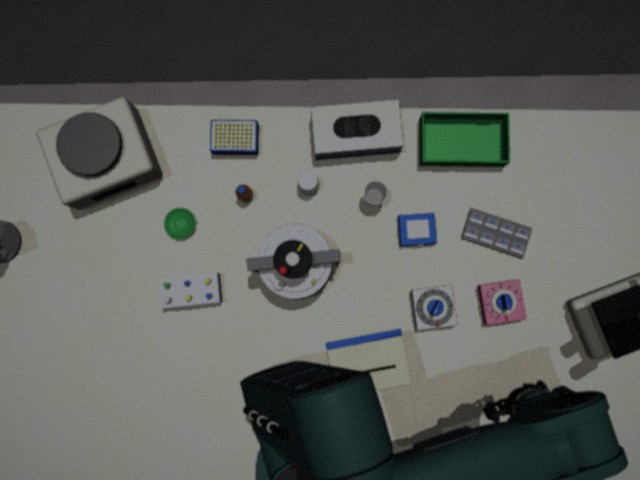

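The white timer is at scene (203,310) and top (435,308). The pink look-alike is at scene (158,385) and top (502,302). The wheel is at top (293,259), with the red crank at top (283,271) and scene (320,158). Next I triangulate these points and zoom in.

```bash
cat >> h.py <<'E'
def ray(cam,uv,o=None):
    k=bot.calibration(cam); d=np.array([(uv[0]-k['cx'])/k['fx'],(uv[1]-k['cy'])/k['fy'],1.])
    if cam=='wrist':
        from scipy.spatial.transform import Rotation as Ro
        T=np.array(k['tool_from_camera']); R=Ro.from_quat(o['tcp_rot']).as_matrix()
        return R@T[:3,3]+np.array(o['eef_pos']), R@T[:3,:3]@d
    R=np.array(k['R']);t=np.array(k['t']); return -R.T@t, R.T@d
def tri(rays):
    A=np.zeros((3,3));b=np.zeros(3)
    for c,d in rays:
        d=d/np.linalg.norm(d);P=np.eye(3)-np.outer(d,d);A+=P;b+=P@c
    X=np.linalg.solve(A,b); return X,[float(np.linalg.norm((np.eye(3)-np.outer(d/np.linalg.norm(d),d/np.linalg.norm(d)))@(X-c))) for c,d in rays]
def atz(r,z):
    c,d=r; return c+d*(z-c[2])/d[2]
def proj(cam,X,o=None):
    k=bot.calibration(cam)
    if cam=='wrist':
        from scipy.spatial.transform import Rotation as Ro
        T=np.array(k['tool_from_camera']); R=Ro.from_quat(o['tcp_rot']).as_matrix()
        p=R.T@(np.array(X)-o['eef_pos']); p=T[:3,:3].T@(p-T[:3,3])
    else: p=np.array(k['R'])@X+np.array(k['t'])
    return np.array([k['fx']*p[0]/p[2]+k['cx'],k['fy']*p[1]/p[2]+k['cy']])
E
python3 - <<'E'
from h import *
s=cv2.imread('pics/scene0.png');t=cv2.imread('pics/top0.png')
a=cv2.resize(s[285:355,160:245],None,fx=4.5,fy=4.5,interpolation=cv2.INTER_CUBIC)
b=cv2.resize(t[280:335,405:462],None,fx=5.5,fy=5.5,interpolation=cv2.INTER_CUBIC)
c=cv2.resize(s[140:270,280:380],None,fx=2.2,fy=2.2,interpolation=cv2.INTER_CUBIC)
d=cv2.resize(t[215:305,240:345],None,fx=3,fy=3,interpolation=cv2.INTER_CUBIC)
W=np.zeros((600,760,3),np.uint8)
def put(i,x,y): W[y:y+i.shape[0],x:x+i.shape[1]]=i[:600-y,:760-x]
put(a,0,0);put(b,390,0);put(c,0,316);put(d,390,305)
cv2.imwrite('pics/z1.png',W)
print('knob',tri([ray('scene',(202,310)),ray('top',(435.5,307.5))]))
print('wheel',tri([ray('scene',(328,178)),ray('top',(293,258.5))]))
print('crank',tri([ray('scene',(320,157)),ray('top',(283.5,270.5))]))
E
```

```text
knob (array([ 0.43392683, -0.33320166,  0.06638525]), [0.002140239674923048, 0.0021402396749228892])
wheel (array([0.54974493, 0.03711625, 0.20480698]), [0.0012632606042059014, 0.0012632606042061016])
crank (array([0.51827681, 0.0566959 , 0.23997878]), [0.0010223542974912682, 0.001022354297491126])
```

View pics/z1.png

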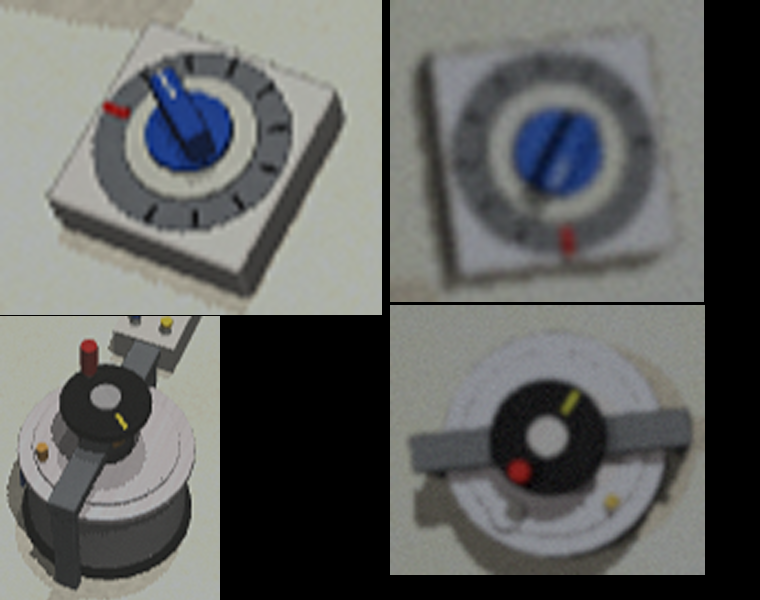

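```bash
python3 -m creep '[{"hand":1,"offset":[-7,-48,4],"yaw":0},{"hand":1,"offset":[-7,-48,4],"yaw":0},{"hand":1,"offset":[-7,-48,4],"yaw":0},{"hand":1,"offset":[-7,-48,4],"yaw":0},{"hand":1,"offset":[-7,-48,4],"yaw":0}]'; python3 - <<'E'
from h import *
o=bot.get_obs(); print(o['eef_pos'],o['tcp_rot'],o['joint_pos'])
o,im=snap('wrist','w1'); print(bot.recognise('wrist','timer_grip'))
E
```

```text
t: 1.68
eef_pos: [0.4368, -0.3309, 0.1844]
tcp_rot: [0.848, -0.53, 0.001, 0.001]
wrist_force: [0.3, -0.6, -0.4]
gripper_width: 1.0
[ 0.43682006 -0.33090571  0.18441454] [ 8.48277423e-01 -5.29551330e-01  6.98441468e-04  5.61076709e-04] [-7.96588498e-01  3.08108267e-01 -3.87655239e-02  1.22230008e+00
 -7.60354700e-04  1.89035083e+00]
[{'rect': [300.0, 186.4, 356.1, 250.7], 'p': 0.86}, {'rect': [515.4, 268.1, 584.2, 339.1], 'p': 0.56}, {'rect': [415.1, 0.7, 443.0, 9.2], 'p': 0.28}]
```

View pics/w1.png

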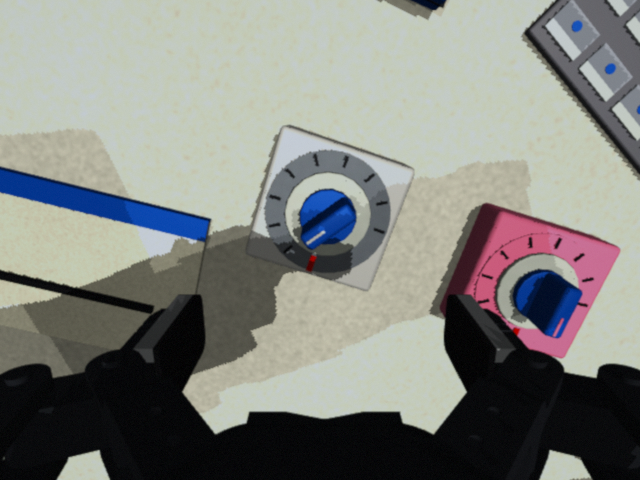

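The wrist view shows the white timer's knob at about (328,220). Its white mark is lower left at about (315,237), and the red tick is at (311,263). The pink look-alike is on the right. I'll zoom in to get the bar's edges.

```bash
python3 - <<'E'
import cv2
s=cv2.imread('pics/w1.png')
a=cv2.resize(s[180:280,275:385],None,fx=6,fy=6,interpolation=cv2.INTER_CUBIC)
cv2.imwrite('pics/z2.png',a)
E
```

```text
(no output)
```

View pics/z2.png

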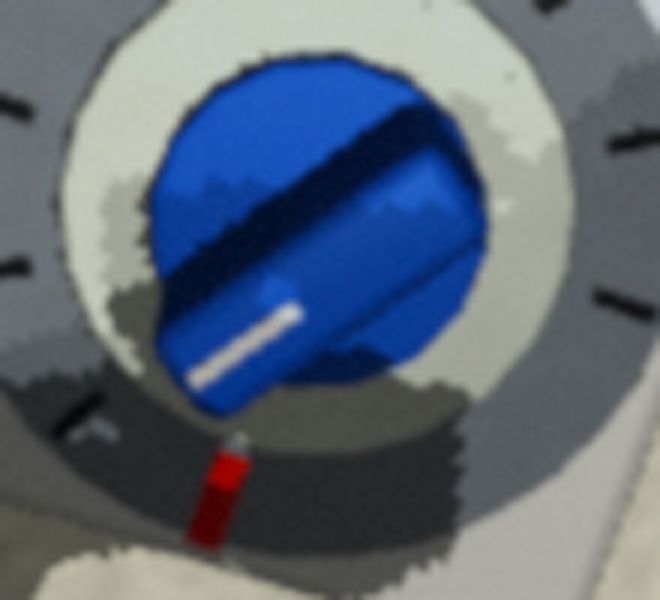

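```bash
python3 - <<'E'
from h import *
o=bot.get_obs()
f=lambda x,y:(275+x/6,180+y/6)
W=lambda x,y,z: atz(ray('wrist',f(x,y),o),z)
print('c top',W(326,281,.084),'disc',W(317,218,.052))
a=W(190,385,.084);b=W(300,312,.084);print(a,b)
print('bar',np.degrees(np.arctan2(*(b-a)[1::-1])),'edges',[np.degrees(np.arctan2(*(W(*q,.084)-W(*p,.084))[1::-1])) for p,q in [((165,315),(430,145)),((235,415),(480,240))]])
t=W(220,495,.04);c=W(317,218,.052);print('tick dir',t,np.degrees(np.arctan2(*(c-t)[1::-1])))
# second view: knob top centre in scene
print('scene pt for c', proj('scene',W(326,281,.084)), proj('top',W(326,281,.084)))
print('tri',tri([ray('wrist',f(326,281),o),ray('scene',(160+178/4.5,285+112/4.5))]), tri([ray('wrist',f(326,281),o),ray('top',(405+170/5.5,280+155/5.5))]))
from scipy.spatial.transform import Rotation as Ro
R=Ro.from_quat(o['tcp_rot']).as_matrix(); print(R.round(3), np.degrees(np.arctan2(R[1,0],R[0,0])), proj('wrist',o['eef_pos'],o))
E
```

```text
c top [ 0.43641798 -0.33420605  0.084     ] disc [ 0.43585758 -0.33367664  0.052     ]
[ 0.41821946 -0.32560767  0.084     ] [ 0.43178036 -0.33316744  0.084     ]
bar -29.138281403378983 edges [np.float64(-30.29411248500114), np.float64(-26.96360692574769)]
tick dir [ 0.39249277 -0.34050293  0.04      ] 8.945834258137024
scene pt for c [200.27730163 307.47812493] [436.45082063 306.02049386]
tri (array([ 0.43331484, -0.3359294 ,  0.07175297]), [0.0002481284232768378, 0.00024812842327677763]) (array([ 0.43042282, -0.33736037,  0.05822596]), [0.00023871292440598015, 0.0002387129244060144])
[[ 0.443 -0.897  0.001]
 [-0.897 -0.443 -0.001]
 [ 0.001 -0.    -1.   ]] -63.716137928810056 [324.45365034 276.40438176]
```

```bash
python3 -m creep '[{"hand":1,"offset":[2.5,1.5,0],"yaw":10.5},{"hand":1,"offset":[0,0,10],"yaw":10.5},{"hand":1,"offset":[0,0,10],"yaw":10.5},{"hand":1,"offset":[0,0,10],"yaw":10.5},{"hand":0.6,"offset":[0,0,10],"yaw":10.5}]'; python3 -m creep '[{"hand":0.2,"offset":[0,0,0],"yaw":2.5},{"hand":0.2,"offset":[0,0,0],"yaw":0}]'; python3 - <<'E'
from h import *
o=bot.get_obs(); print(o['eef_pos'],o['tcp_rot'],o['joint_pos'],o['gripper_width'])
o,im=snap('wrist','w2')
from scipy.spatial.transform import Rotation as Ro
R=Ro.from_quat(o['tcp_rot']).as_matrix(); print(R.round(3), np.degrees(np.arctan2(R[1,0],R[0,0])), proj('wrist',o['eef_pos'],o))
print(proj('wrist',[.4362,-.334,.084],o))
E
```

```text
t: 2.4
eef_pos: [0.4378, -0.3332, 0.1435]
tcp_rot: [-0.52, 0.854, -0.001, -0.0]
wrist_force: [-0.1, -1.2, -0.8]
gripper_width: 0.819
t: 2.65
eef_pos: [0.4368, -0.3336, 0.1428]
tcp_rot: [-0.499, 0.867, -0.0, -0.0]
wrist_force: [1.4, 0.2, -0.0]
gripper_width: 0.603
[ 0.43675767 -0.33356596  0.14279118] [-4.98928607e-01  8.66642916e-01 -4.82732180e-04 -2.61397095e-04] [-8.00100670e-01  3.29970342e-01 -1.21394041e-01  1.11862459e+00
 -7.44057024e-04  2.86756368e+00] 0.6025804423043908
[[-0.502 -0.865  0.   ]
 [-0.865  0.502 -0.001]
 [ 0.001 -0.001 -1.   ]] -120.14172057109846 [324.61730263 275.98027512]
[325.45836297 238.80428821]
```

View pics/w2.png

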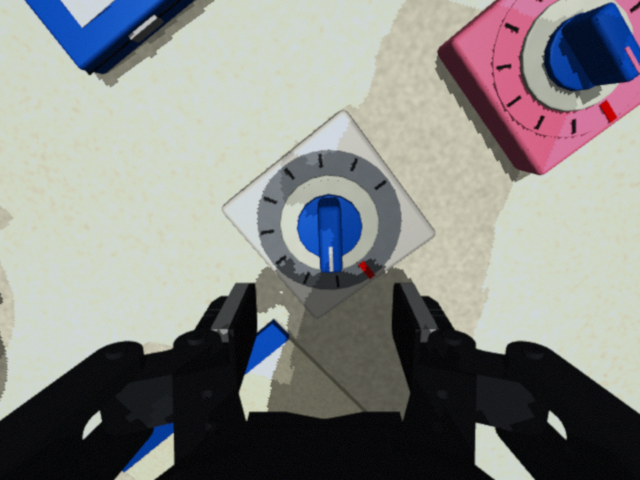

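The bar is now aligned, at about x=330 against the TCP line at 325, so I shift +2 mm along tool x and descend.

```bash
python3 -m creep '[{"hand":0.2,"offset":[2,0,25],"yaw":0},{"hand":0.2,"offset":[0,0,25],"yaw":0},{"hand":0.2,"offset":[0,0,20],"yaw":0},{"hand":0.2,"offset":[0,0,13],"yaw":0},{"hand":-0.2,"offset":[0,0,0],"yaw":0}]' 40; python3 - <<'E'
from h import *
o,im=snap('wrist','w3');print(o['eef_pos'],proj('wrist',[o['eef_pos'][0],o['eef_pos'][1],.084],o))
E
```

```text
t: 3.32
eef_pos: [0.4358, -0.3368, 0.0587]
tcp_rot: [-0.501, 0.865, -0.002, -0.0]
wrist_force: [1.0, -0.2, 0.4]
gripper_width: 0.409
[ 0.43584874 -0.33682582  0.05865635] [324.85345073 300.44840825]
```

View pics/w3.png

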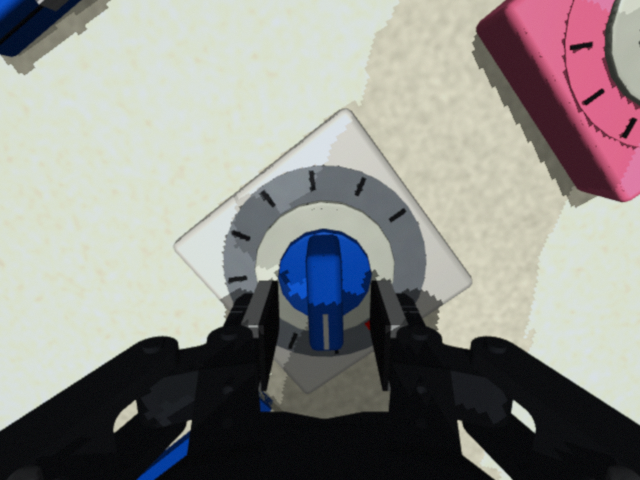

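Jaws straddle the bar centrally. Closing.

```bash
python3 -m creep '[{"hand":-0.8,"offset":[0,0,0],"yaw":0},{"hand":-0.8,"offset":[0,0,0],"yaw":0},{"hand":-0.8,"offset":[0,0,0],"yaw":0},{"hand":-0.8,"offset":[0,0,0],"yaw":0}]' 30; python3 - <<'E'
from h import *
o=bot.get_obs();print(o['eef_pos'],o['torque'],o['wrist_force'],o['joint_pos'])
E
```

```text
t: 3.88
eef_pos: [0.437, -0.338, 0.0612]
tcp_rot: [-0.502, 0.865, -0.004, 0.0]
wrist_force: [0.6, 0.4, 1.1]
gripper_width: 0.099
[ 0.43697887 -0.33801593  0.0611795 ] [ 0.02109373 -0.01746084  0.00305141] [0.62406745 0.4405729  1.05994555] [-8.05385501e-01  3.86955924e-01 -2.70018547e-01  9.06401753e-01
 -9.10903011e-04  2.85605018e+00]
```

```bash
python3 - <<'E'
from h import *
o,im=snap('wrist','w4');print(o['eef_pos'],proj('wrist',[o['eef_pos'][0],o['eef_pos'][1],.084],o))
E
```

```text
[ 0.43697887 -0.33801593  0.0611795 ] [324.89522988 297.46621271]
```

View pics/w4.png

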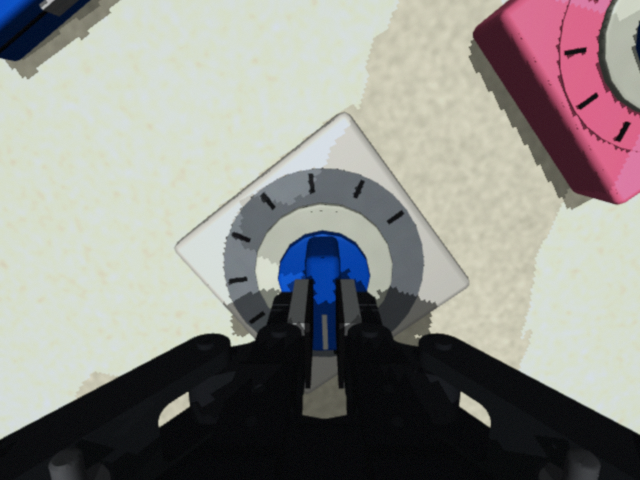

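```bash
python3 -m creep '[{"hand":-1,"offset":[0,0,0],"yaw":0},{"hand":-1,"offset":[0,0,0],"yaw":0},{"hand":-1,"offset":[0,0,0],"yaw":0}]' 40; python3 - <<'E'
from h import *
o=bot.get_obs();print(o['eef_pos'],o['torque'],o['wrist_force'],o['joint_pos'])
E
```

```text
t: 4.3
eef_pos: [0.4369, -0.338, 0.0611]
tcp_rot: [-0.502, 0.865, -0.004, 0.0]
wrist_force: [0.5, -0.2, -0.3]
gripper_width: 0.001
[ 0.4369474  -0.33797071  0.06114881] [ 0.02621826  0.03506673 -0.00017583] [ 0.46312885 -0.15165856 -0.28799965] [-8.05367844e-01  3.86958685e-01 -2.70107880e-01  9.06392530e-01
 -9.14130633e-04  2.85608141e+00]
```

```bash
python3 - <<'E'
from h import *
o,im=snap('wrist','w5');o2,im2=snap('scene','s5')
cv2.imwrite('pics/z5.png',cv2.resize(im2[200:380,60:300,::-1],None,fx=3,fy=3))
E
```

```text
(no output)
```

View pics/w5.png

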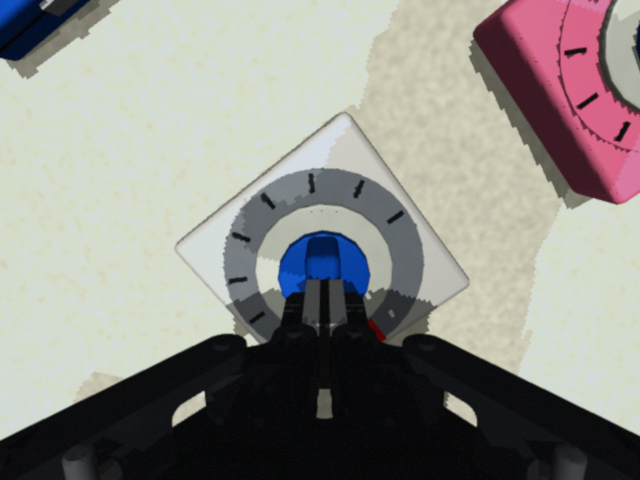

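View pics/z5.png

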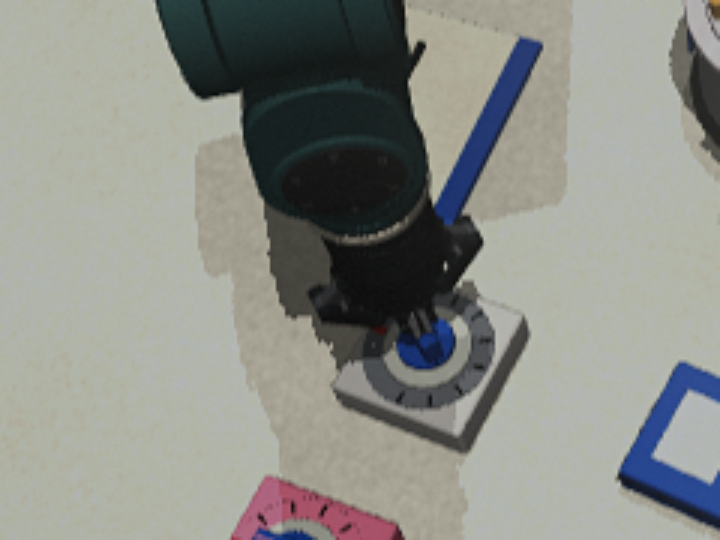

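```bash
python3 - <<'E'
from h import *
o=bot.get_obs()
c=np.array([.4362,-.334]);u=np.array([np.cos(np.radians(-29)),np.sin(np.radians(-29))])
for z in (.084,.052):
  for s in (-21,0,21): print(z,s,proj('wrist',[*(c+u*s/1000),z],o).round())
print('tick',proj('wrist',[.3925,-.3405,.04],o), 'box', )
im=cv2.imread('pics/w5.png');cv2.imwrite('pics/z6.png',cv2.resize(im[200:420,220:440],None,fx=2.7,fy=2.7,interpolation=cv2.INTER_CUBIC))
E
```

```text
0.084 -21 [318. 351.]
0.084 0 [317. 304.]
0.084 21 [316. 253.]
0.052 -21 [319. 315.]
0.052 0 [318. 274.]
0.052 21 [317. 231.]
tick [370.84088294 327.66156201] box
```

View pics/z6.png

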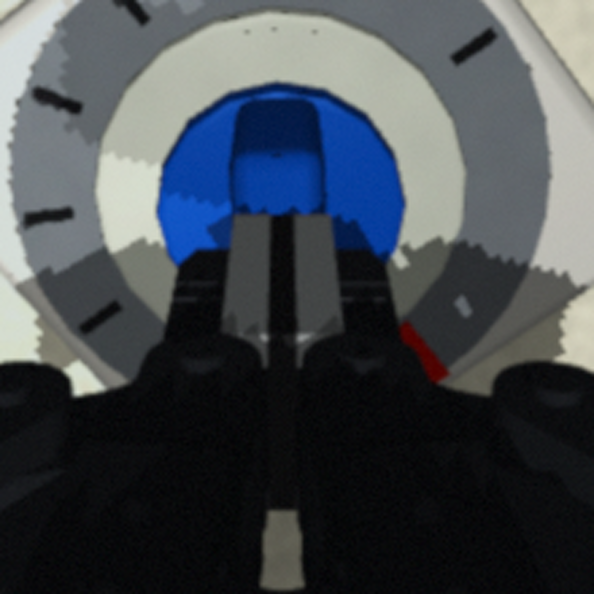

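```bash
python3 - <<'E'
from h import *
o=bot.get_obs();p=o['eef_pos']
for dz in (0,.01,.023,.035): print(dz,proj('scene',p+[0,0,dz]))
for z in (.084,.052): print(z,[proj('scene',[.4362+s*.875,-.334-s*.485,z]).round(1).tolist() for s in (-.021,0,.021)])
im=cv2.imread('pics/s5.png');cv2.imwrite('pics/z7.png',cv2.resize(im[270:360,150:250],None,fx=6,fy=6,interpolation=cv2.INTER_CUBIC))
E
```

```text
0 [201.28280314 313.43162689]
0.01 [200.49338572 311.46966588]
0.023 [199.45279324 308.88345253]
0.035 [198.4775399  306.45962833]
0.084 [[196.3, 300.1], [200.3, 307.4], [204.3, 314.7]]
0.052 [[198.8, 306.5], [202.8, 313.7], [206.8, 320.9]]
```

View pics/z7.png

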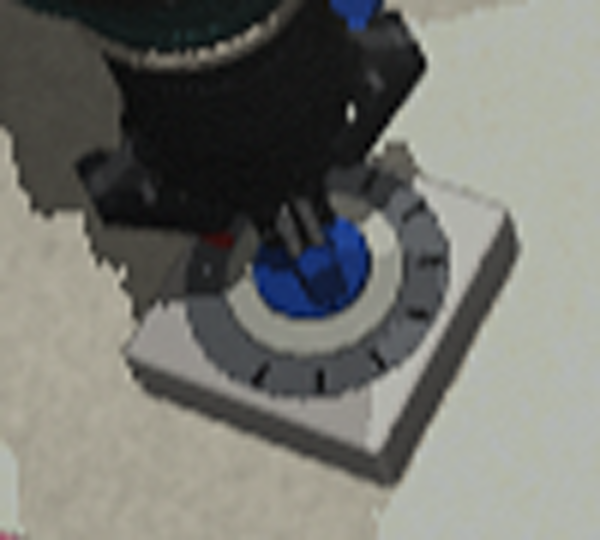

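```bash
python3 - <<'E'
from h import *
k=bot.calibration('wrist');T=np.array(k['tool_from_camera'])
def pt(x,y,z):
    p=T[:3,:3].T@(np.array([x,y,z])/1000-T[:3,3]); return np.round([k['fx']*p[0]/p[2]+k['cx'],k['fy']*p[1]/p[2]+k['cy']])
print('shut',[(y,z,pt(0,y,z)) for y in(-11,0,11) for z in (0,-13,-24)])
print('open',[(y,z,pt(42.5,y,z)) for y in(-11,0,11) for z in (0,-13,-24,-37)])
im=cv2.imread('pics/w1.png');cv2.imwrite('pics/z8.png',cv2.resize(im[260:480,340:640],None,fx=2.5,fy=2.5,interpolation=cv2.INTER_CUBIC))
E
```

```text
shut [(-11, 0, array([325., 253.])), (-11, -13, array([325., 263.])), (-11, -24, array([325., 273.])), (0, 0, array([325., 276.])), (0, -13, array([325., 288.])), (0, -24, array([325., 299.])), (11, 0, array([325., 299.])), (11, -13, array([325., 312.])), (11, -24, array([325., 324.]))]
open [(-11, 0, array([421., 253.])), (-11, -13, array([428., 263.])), (-11, -24, array([436., 273.])), (-11, -37, array([445., 286.])), (0, 0, array([420., 276.])), (0, -13, array([427., 288.])), (0, -24, array([434., 299.])), (0, -37, array([443., 315.])), (11, 0, array([418., 298.])), (11, -13, array([425., 312.])), (11, -24, array([432., 324.])), (11, -37, array([441., 342.]))]
```

View pics/z8.png

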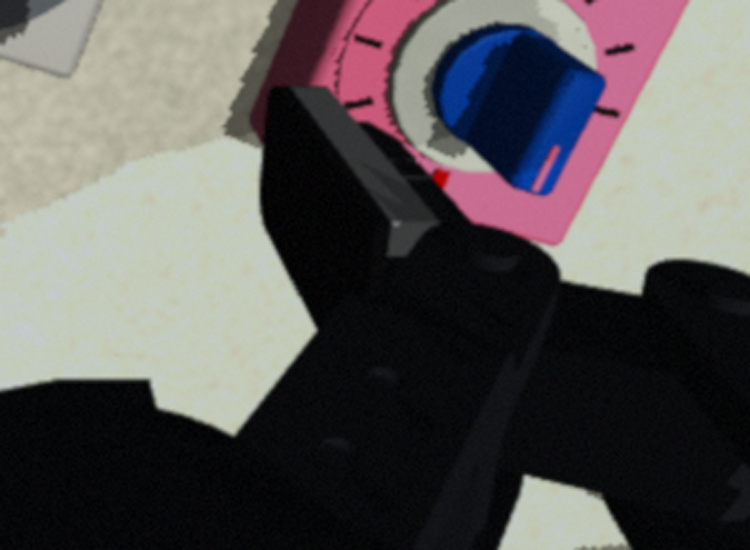

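The jaws shut completely on nothing. Both the scene and wrist pictures show the fingertips lying on top of the bar, although the TCP reads z=0.061. From the picture geometry the real fingertips stand about 25–30 mm behind the reported TCP, so I reopen and go about 27 mm lower, checking for contact.

```bash
python3 -m creep '[{"hand":-0.2,"offset":[0,0,-8],"yaw":0},{"hand":-0.1,"offset":[0,1,0],"yaw":0},{"hand":-0.1,"offset":[0,0,0],"yaw":0},{"hand":-0.1,"offset":[0,0,0],"yaw":0},{"hand":-0.1,"offset":[0,0,0],"yaw":0}]' 40;  python3 - <<'E'
from h import *
o,im=snap('wrist','w6');print(o['eef_pos'],proj('wrist',[o['eef_pos'][0],o['eef_pos'][1],.084],o))
E
```

```text
t: 5.03
eef_pos: [0.436, -0.3374, 0.0698]
tcp_rot: [-0.502, 0.865, -0.004, 0.0]
wrist_force: [1.4, 0.3, 0.2]
gripper_width: 0.448
[ 0.43599019 -0.33740055  0.06984328] [324.7820837  288.63767744]
```

View pics/w6.png

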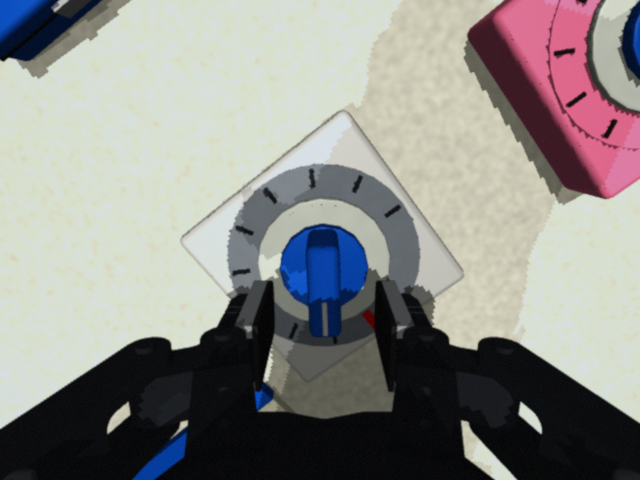

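```bash
python3 -m creep '[{"hand":-0.1,"offset":[0,2,9],"yaw":0},{"hand":-0.1,"offset":[0,0,9],"yaw":0}]' 40; python3 -m creep '[{"hand":-0.1,"offset":[0,0,6],"yaw":0}]';python3 -m creep '[{"hand":-0.1,"offset":[0,0,6],"yaw":0}]';  python3 - <<'E'
from h import *
o,im=snap('wrist','w7');print(o['eef_pos'],proj('wrist',[o['eef_pos'][0],o['eef_pos'][1],.084],o))
o,im2=snap('scene','s7')
cv2.imwrite('pics/z9.png',np.hstack([cv2.resize(im2[270:360,150:250,::-1],(400,360),interpolation=cv2.INTER_CUBIC),cv2.resize(im[200:420,200:440,::-1],(392,360))]))
E
```

```text
t: 5.32
eef_pos: [0.4344, -0.3366, 0.051]
tcp_rot: [-0.502, 0.865, -0.004, 0.001]
wrist_force: [0.6, -0.1, -0.7]
gripper_width: 0.452
t: 5.45
eef_pos: [0.4342, -0.3364, 0.0441]
tcp_rot: [-0.502, 0.865, -0.004, 0.0]
wrist_force: [0.2, 0.2, 0.0]
gripper_width: 0.449
t: 5.58
eef_pos: [0.4341, -0.3364, 0.0375]
tcp_rot: [-0.502, 0.865, -0.004, 0.0]
wrist_force: [0.8, 0.9, 1.0]
gripper_width: 0.446
[ 0.43411644 -0.33637741  0.03747755] [325.26350367 327.2127664 ]
```

View pics/z9.png

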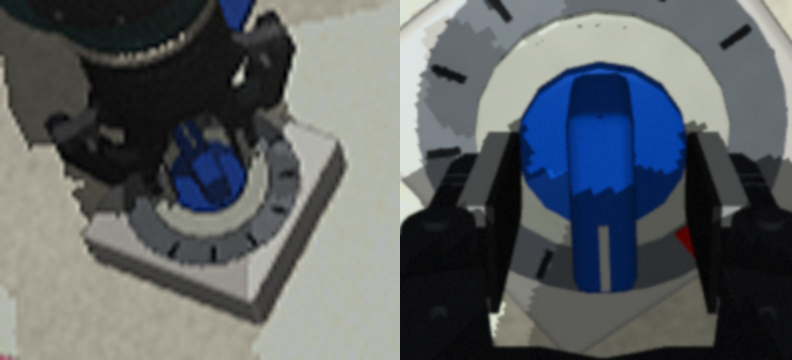

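```bash
python3 -m creep '[{"hand":-1,"offset":[0,0,2],"yaw":0},{"hand":-1,"offset":[0,0,0],"yaw":0},{"hand":-1,"offset":[0,0,0],"yaw":0},{"hand":-1,"offset":[0,0,0],"yaw":0}]' 40; python3 - <<'E'
from h import *
o,im=snap('wrist','w8');print(o['eef_pos'],o['wrist_force'],o['torque'],o['joint_pos'])
cv2.imwrite('pics/z10.png',cv2.resize(im[200:420,200:440,::-1],(590,540)))
E
```

```text
t: 6.18
eef_pos: [0.434, -0.3361, 0.0352]
tcp_rot: [-0.502, 0.865, -0.003, 0.0]
wrist_force: [0.5, 0.2, -3.2]
gripper_width: 0.154
[ 0.43404093 -0.33612963  0.03520377] [ 0.47444243  0.22435996 -3.18252098] [-0.04172621 -0.05944075 -0.05713755] [-8.07051522e-01  4.06339976e-01 -3.18799797e-01  8.39412543e-01
 -6.12624267e-04  2.85439908e+00]
```

View pics/z10.png

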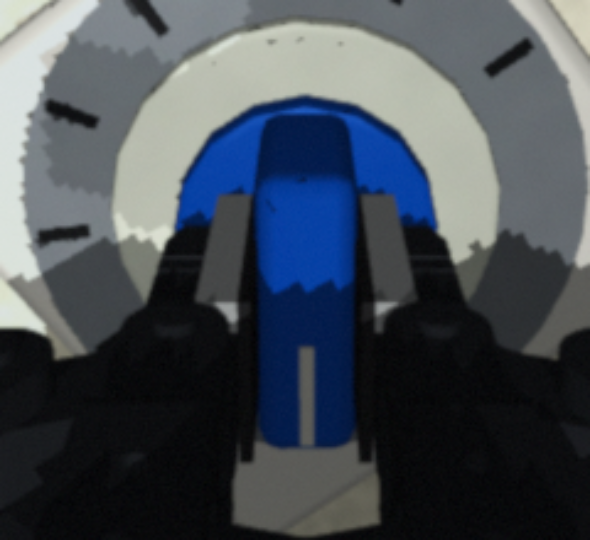

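Gripped at 0.154, about 13 mm, which fits the bar's 14 mm. Next I turn anticlockwise (negative yaw).

```bash
python3 -m creep '[{"hand":-1,"offset":[0,0,0],"yaw":-8},{"hand":-1,"offset":[0,0,0],"yaw":-8},{"hand":-1,"offset":[0,0,0],"yaw":-8},{"hand":-1,"offset":[0,0,0],"yaw":-6}]' 40; python3 - <<'E'
from h import *
o,im=snap('wrist','w9');print(o['eef_pos'],o['wrist_force'],o['torque'],o['joint_pos'],o['gripper_width'])
from scipy.spatial.transform import Rotation as Ro
R=Ro.from_quat(o['tcp_rot']).as_matrix(); print(np.degrees(np.arctan2(R[1,0],R[0,0])))
cv2.imwrite('pics/z11.png',cv2.resize(im[200:420,200:440,::-1],(590,540)))
E
```

```text
t: 6.72
eef_pos: [0.4341, -0.3358, 0.0352]
tcp_rot: [0.714, -0.7, 0.003, 0.0]
wrist_force: [0.7, 0.7, -3.3]
gripper_width: 0.153
[ 0.43413313 -0.33581939  0.03520799] [ 0.74651005  0.7270203  -3.32431505] [ 0.0727954  -0.16187558 -0.01549966] [-8.06925983e-01  4.06276504e-01 -3.18894336e-01  8.39624857e-01
  7.01088629e-05  2.31493206e+00] 0.15328524288699258
-88.8697932813829
```

View pics/z11.png

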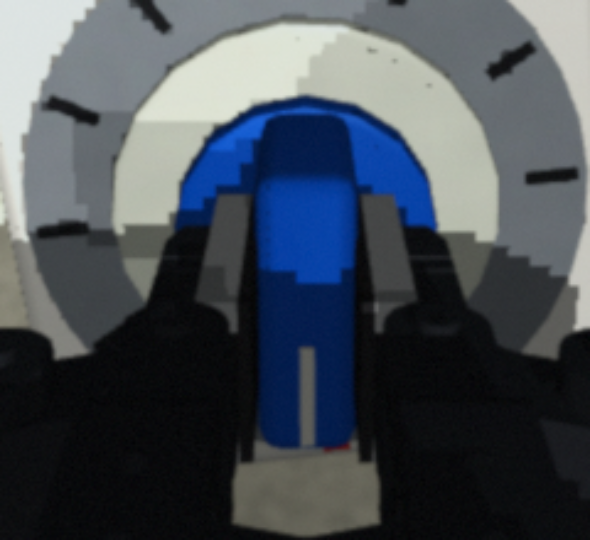

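The knob has turned with the gripper by about 31°, and the red tick shows just right of the bar's mark end. I continue in small steps to the stop.

```bash
cat > st.py <<'E'
from h import *
from scipy.spatial.transform import Rotation as Ro
o=bot.get_obs()
R=Ro.from_quat(o['tcp_rot']).as_matrix(); print('yaw',round(np.degrees(np.arctan2(R[1,0],R[0,0])),2),'p',o['eef_pos'].round(4),'F',o['wrist_force'].round(1),'T',o['torque'].round(2),'j',o['joint_pos'].round(2),'g',round(float(o['gripper_width']),3))
E
for i in 1; do python3 -m creep '[{"hand":-1,"offset":[0,0,0],"yaw":-4}]' 50 >/dev/null; done; python3 st.py
python3 -m creep '[{"hand":-1,"offset":[0,0,0],"yaw":-3}]' >/dev/null; python3 st.py
python3 -m creep '[{"hand":-1,"offset":[0,0,0],"yaw":-3}]' >/dev/null; python3 st.py
python3 -m creep '[{"hand":-1,"offset":[0,0,0],"yaw":-3}]' >/dev/null; python3 st.py
```

```text
yaw -84.6 p [ 0.4341 -0.3358  0.0352] F [ 0.8  0.  -3.5] T [ 0.16 -0.17 -0.06] j [-0.81  0.41 -0.32  0.84  0.    2.24] g 0.151
yaw -81.6 p [ 0.4342 -0.3358  0.0353] F [ 0.8  0.5 -4.4] T [ 0.05 -0.25 -0.8 ] j [-0.81  0.41 -0.32  0.84  0.    2.19] g 0.153
yaw -78.71 p [ 0.4336 -0.3358  0.0352] F [-5.9 -1.7  5.5] T [-0.3   1.27 -1.08] j [-0.81  0.41 -0.32  0.84 -0.    2.14] g 0.148
yaw -75.84 p [ 0.4335 -0.3359  0.0354] F [ 0.8  0.9 -1.2] T [ 0.28 -0.25 -2.12] j [-0.81  0.41 -0.32  0.84 -0.    2.09] g 0.154
```

```bash
python3 -m creep '[{"hand":-0.1,"offset":[0,0,0],"yaw":0},{"hand":-0.1,"offset":[0,0,0],"yaw":0},{"hand":-0.1,"offset":[0,0,0],"yaw":0},{"hand":-0.1,"offset":[0,0,-40],"yaw":0},{"hand":-0.1,"offset":[0,0,-60],"yaw":0}]' 40; python3 -m creep '[{"hand":-0.1,"offset":[0,0,-30],"yaw":0}]'; python3 st.py; python3 - <<'E'
from h import *
o,im=snap('wrist','w10')
E
```

```text
t: 7.9
eef_pos: [0.4317, -0.334, 0.1347]
tcp_rot: [0.787, -0.617, -0.0, 0.0]
wrist_force: [0.3, -1.0, -0.1]
gripper_width: 0.455
t: 8.02
eef_pos: [0.4323, -0.3345, 0.1677]
tcp_rot: [0.787, -0.617, 0.001, 0.001]
wrist_force: [0.6, 0.3, -0.4]
gripper_width: 0.452
yaw -76.19 p [ 0.4323 -0.3345  0.1677] F [ 0.6  0.3 -0.4] T [-0.05 -0.01  0.01] j [-0.81  0.31 -0.08  1.18 -0.    2.09] g 0.452
```

View pics/w10.png

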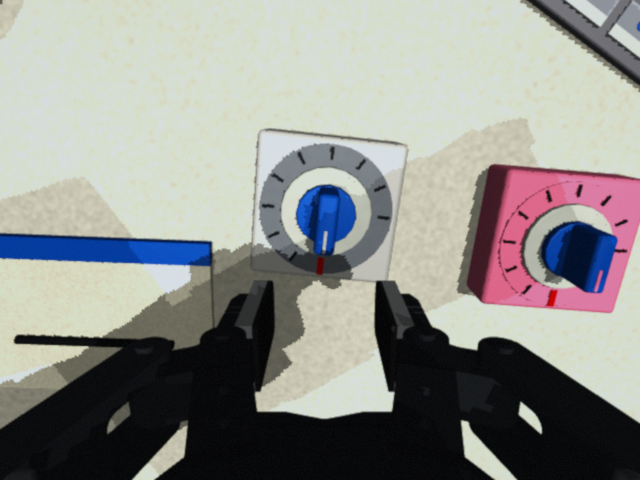

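The bar's white mark now points at the red tick (mark about (325,243), tick (320,265)). I measure both angles as a check.

```bash
python3 - <<'E'
import cv2
s=cv2.imread('pics/w10.png')
cv2.imwrite('pics/z12.png',cv2.resize(s[175:280,275:385],None,fx=5.5,fy=5.5,interpolation=cv2.INTER_CUBIC))
E
```

```text
(no output)
```

View pics/z12.png

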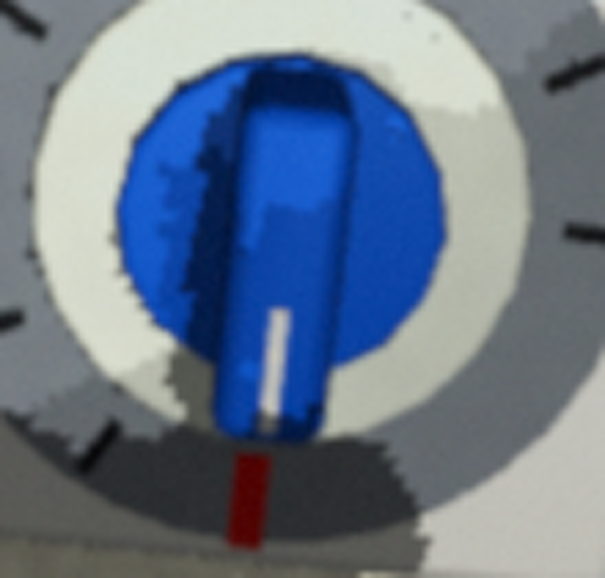

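```bash
python3 - <<'E'
from h import *
o=bot.get_obs()
W=lambda x,y,z: atz(ray('wrist',(275+x/5.5,175+y/5.5),o),z)
A=lambda p,q,z: np.degrees(np.arctan2(*(W(*q,z)-W(*p,z))[1::-1]))
print('mark',A((266,428),(281,308),.084),'tick',A((245,548),(252,455),.042),'edgeL',A((218,400),(244,130),.084),'edgeR',A((326,400),(353,120),.084))
c=W(282,212,.052);t=W(249,500,.042);print('center',c,'tick from centre',np.degrees(np.arctan2(*(c-t)[1::-1])))
E
```

```text
mark 7.004082756664424 tick 9.602215694241362 edgeL 8.201943488160866 edgeR 8.932993448963856
center [ 0.43485276 -0.33681382  0.052     ] tick from centre 7.968621884767394
```

The bar is at 7–9° and the tick at 8–9.6°, so the timer is at its zero stop. Now I go up and over to the crank.

```bash
python3 -m creep '[{"hand":-0.1,"offset":[0,0,-55],"yaw":0},{"hand":-0.1,"offset":[0,0,-55],"yaw":0},{"hand":-0.1,"offset":[-50,-25,-20],"yaw":0},{"hand":0,"offset":[-50,-25,0],"yaw":0},{"hand":0,"offset":[-50,-25,0],"yaw":0}]' 40; python3 -m creep '[{"hand":0,"offset":[-50,-25,0],"yaw":0},{"hand":0,"offset":[-50,-25,0],"yaw":0},{"hand":0,"offset":[-50,-25,0],"yaw":0},{"hand":0,"offset":[0,0,0],"yaw":-10},{"hand":0,"offset":[0,0,0],"yaw":-10}]';python3 -m creep '[{"hand":0,"offset":[0,0,0],"yaw":-10},{"hand":0,"offset":[0,0,0],"yaw":-10},{"hand":0,"offset":[0,0,0],"yaw":-6}]'; python3 st.py; python3 - <<'E'
from h import *
o,im=snap('wrist','w11'); 
for l in ('crank','wheel'): print(l,[(np.round(d['rect']).tolist(),round(d['p'],2)) for d in bot.recognise('wrist',l)][:3])
print(proj('wrist',[.518,.057,.254],o),proj('wrist',[.55,.037,.21],o))
E
```

```text
t: 8.7
eef_pos: [0.4706, -0.1698, 0.3037]
tcp_rot: [0.784, -0.62, 0.003, 0.0]
wrist_force: [1.2, -0.3, 0.4]
gripper_width: 0.5
t: 9.32
eef_pos: [0.5102, 0.0031, 0.3027]
tcp_rot: [0.882, -0.471, 0.004, 0.001]
wrist_force: [0.3, -0.1, -0.1]
gripper_width: 0.498
t: 9.7
eef_pos: [0.5103, 0.0038, 0.3022]
tcp_rot: [0.968, -0.252, 0.004, 0.002]
wrist_force: [-0.1, -0.0, -0.1]
gripper_width: 0.501
yaw -29.23 p [0.5103 0.0038 0.3022] F [-0.1 -0.  -0.1] T [ 0.04 -0.01 -0.03] j [-0.15  0.22  0.16  1.5  -0.    1.93] g 0.501
crank [([273.0, 131.0, 303.0, 169.0], 0.56)]
wheel [([273.0, 68.0, 421.0, 215.0], 0.6)]
[287.00439571 153.68240519] [352.01103501 150.58151791]
```

View pics/w11.png

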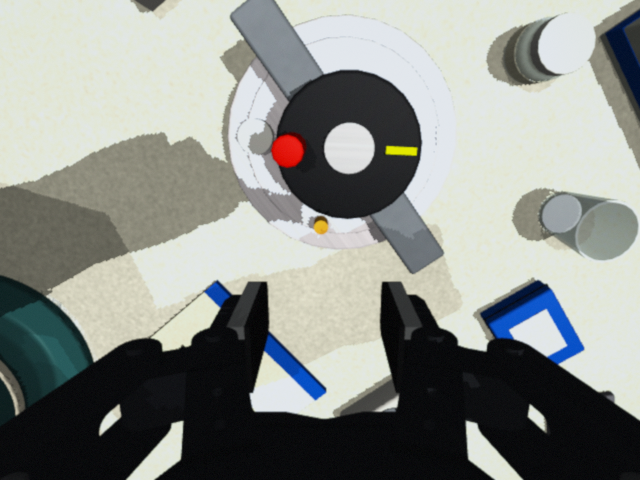

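The wrist view shows the crank's red top at (288,151) and the wheel hub's centre at (349,148).

```bash
python3 - <<'E'
from h import *
from scipy.spatial.transform import Rotation as Ro
o=bot.get_obs()
C=atz(ray('wrist',(288,150.5),o),.254);H=atz(ray('wrist',(349,147.5),o),.210)
print('crank',C,'hub',H,np.linalg.norm(C[:2]-H[:2]),np.degrees(np.arctan2(*(C-H)[1::-1])))
s0=cv2.imread('pics/scene0.png')[140:210,295:365];cv2.imwrite('pics/z13.png',cv2.resize(s0,None,fx=7,fy=7,interpolation=cv2.INTER_CUBIC))
print('proj scene crank',proj('scene',C),'hub',proj('scene',H),'top',proj('top',C),proj('top',H))
print('tri hub',tri([ray('wrist',(349,147.5),o),ray('scene',(328,178)),ray('top',(293,258.5))]))
print('tri crank top',tri([ray('wrist',(288,150.5),o),ray('top',(283.5,271))]))
R=Ro.from_quat(o['tcp_rot']).as_matrix(); print('move tool mm',R.T@(C-o['eef_pos'])*1000)
E
```

```text
crank [0.51962797 0.05805456 0.254     ] hub [0.54944687 0.03932255 0.21      ] 0.035214409350286496 147.86326817373174
proj scene crank [320.27306501 152.84005437] hub [327.80561435 175.95537044] top [282.19003381 269.28376047] [291.64407305 258.04770584]
tri hub (array([0.54957241, 0.03794454, 0.20351178]), [0.0007622789401967848, 0.0010461843730118455, 0.0016766165318271471])
tri crank top (array([0.5167948 , 0.05721872, 0.2271548 ]), [0.0001285713615454338, 0.0001285713615455095])
move tool mm [-19.10008429 -51.89372272  47.99097863]
```

View pics/z13.png

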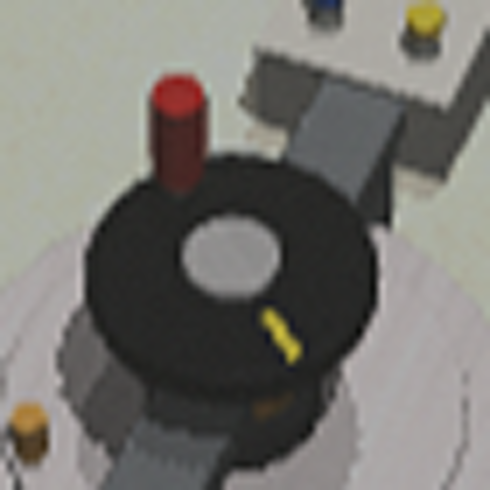

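```bash
python3 -m creep '[{"hand":0,"offset":[-10,-26,0],"yaw":0},{"hand":0,"offset":[-9,-26,0],"yaw":0},{"hand":0,"offset":[0,0,20],"yaw":0},{"hand":0,"offset":[0,0,20],"yaw":0},{"hand":0,"offset":[0,0,0],"yaw":0}]' 40; python3 st.py; python3 - <<'E'
from h import *
from scipy.spatial.transform import Rotation as Ro
o,im=snap('wrist','w12'); 
print(proj('wrist',[.5196,.058,.254],o),proj('wrist',[.5494,.0392,.21],o),proj('wrist',[*o['eef_pos'][:2],.254],o))
R=Ro.from_quat(o['tcp_rot']).as_matrix(); print('move tool mm',R.T@([.5196,.058,.192]-o['eef_pos'])*1000)
E
```

```text
t: 10.48
eef_pos: [0.5204, 0.0598, 0.2609]
tcp_rot: [0.965, -0.264, 0.004, 0.001]
wrist_force: [-0.3, 0.1, -0.0]
gripper_width: 0.498
yaw -30.57 p [0.5204 0.0598 0.2609] F [-0.3  0.1 -0. ] T [ 0.01 -0.02 -0.02] j [-0.04  0.25  0.08  1.4  -0.    2.07] g 0.498
[324.57250341 274.78048898] [385.42957244 247.45487283] [324.07328371 270.88199216]
move tool mm [-0.33111822  1.88729099 68.93178109]
```

View pics/w12.png

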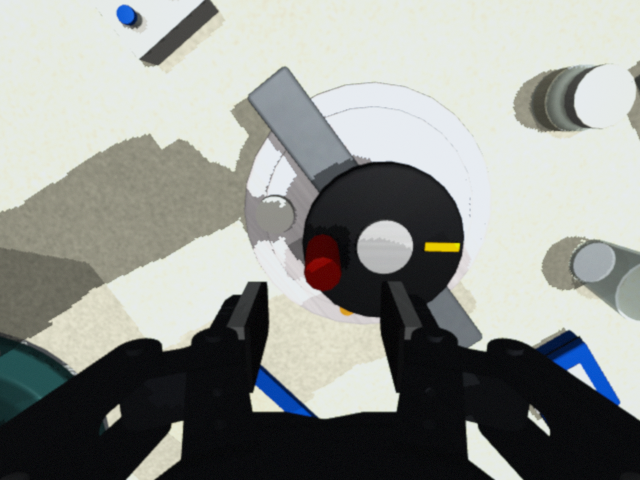

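Crank at (323,275) against a prediction of (324.6,274.8), so the position holds. Descending in steps.

```bash
python3 -m creep '[{"hand":0,"offset":[0,2,18],"yaw":0},{"hand":0,"offset":[0,0,18],"yaw":0},{"hand":0,"offset":[0,0,14],"yaw":0}]'; python3 -m creep '[{"hand":0,"offset":[0,0,10],"yaw":0},{"hand":0,"offset":[0,0,6],"yaw":0}]';  python3 - <<'E'
from h import *
o,im=snap('wrist','w13'); o,im2=snap('scene','s13')
a=cv2.resize(im2[110:210,270:390,::-1],(480,400),interpolation=cv2.INTER_CUBIC)
cv2.imwrite('pics/z14.png',np.hstack([a,cv2.resize(im[200:440,220:412,::-1],(320,400))]))
print(o['eef_pos'])
E
```

```text
t: 10.9
eef_pos: [0.522, 0.0573, 0.214]
tcp_rot: [0.964, -0.266, 0.007, 0.001]
wrist_force: [0.2, 0.7, -0.5]
gripper_width: 0.499
t: 11.15
eef_pos: [0.5225, 0.0571, 0.1977]
tcp_rot: [0.964, -0.266, 0.007, 0.001]
wrist_force: [-1.2, -0.5, -0.8]
gripper_width: 0.5
[0.52232737 0.05713478 0.19712853]
```

View pics/z14.png

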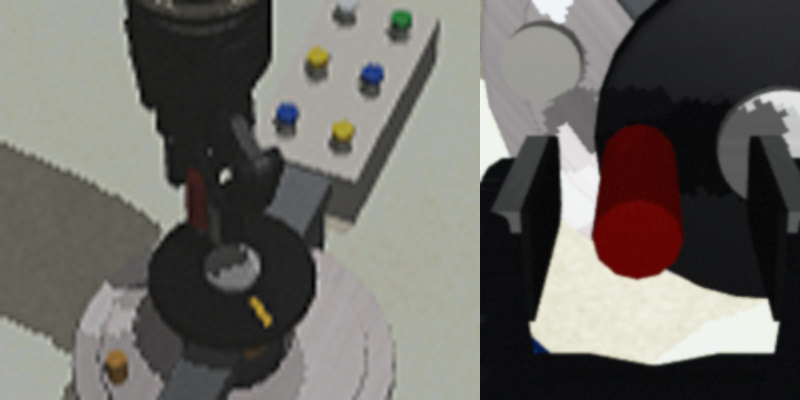

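```bash
python3 -m creep '[{"hand":0,"offset":[-3,0,4],"yaw":0},{"hand":-1,"offset":[0,0,1],"yaw":0},{"hand":-1,"offset":[0,0,0],"yaw":0},{"hand":-1,"offset":[0,0,0],"yaw":0},{"hand":-1,"offset":[0,0,0],"yaw":0}]' 50;  python3 - <<'E'
from h import *
o,im=snap('wrist','w14'); o,im2=snap('scene','s14')
a=cv2.resize(im2[110:210,270:390,::-1],(480,400),interpolation=cv2.INTER_CUBIC)
cv2.imwrite('pics/z15.png',np.hstack([a,cv2.resize(im[200:440,220:412,::-1],(320,400))]))
E
python3 st.py
```

```text
t: 11.88
eef_pos: [0.5197, 0.0589, 0.1931]
tcp_rot: [0.964, -0.266, 0.007, 0.001]
wrist_force: [-1.7, 0.4, 0.2]
gripper_width: 0.197
yaw -30.87 p [0.5197 0.0589 0.193 ] F [-1.1  0.4 -1.2] T [ 0.18  0.33 -0.04] j [-0.04  0.25 -0.09  1.21 -0.    2.07] g 0.195
```

View pics/z15.png

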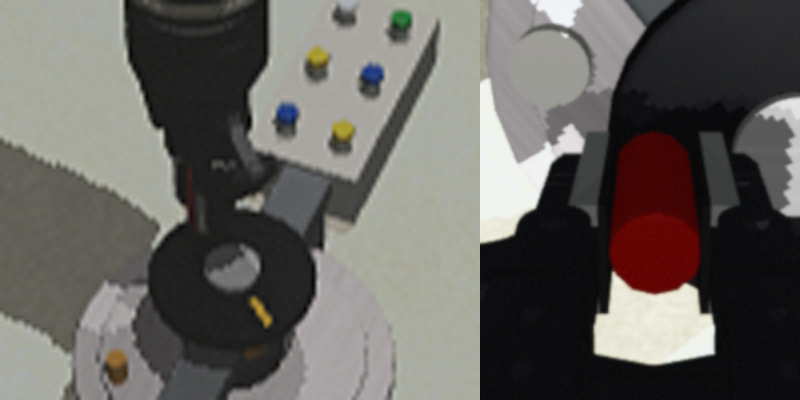

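Crank gripped (0.195, about 17 mm). Next is a helper that works out the arc offsets in tool axes for me to type.

```bash
cat > arc.py <<'E'
import sys,json
from h import *
from scipy.spatial.transform import Rotation as Ro
dth=float(sys.argv[1]); n=int(sys.argv[2]); z=float(sys.argv[3]) if len(sys.argv)>3 else .193
c=np.array(json.load(open('c.json')))
o=bot.get_obs();R=Ro.from_quat(o['tcp_rot']).as_matrix();p=o['eef_pos']
d=p[:2]-c; th=np.arctan2(d[1],d[0]); print('theta',round(np.degrees(th),1),'r',round(np.hypot(*d)*1000,1),'z',p[2].round(4),'F',o['wrist_force'].round(1),'T',o['torque'].round(2),'g',round(float(o['gripper_width']),3),'t',o['t'],'j6',o['joint_pos'][5].round(2))
with open('log.txt','a') as f: f.write(json.dumps([o['t'],*map(float,p)])+'\n')
q=p.copy()
for i in range(n):
    th+=np.radians(dth); q2=np.array([*(c+.036*np.array([np.cos(th),np.sin(th)])),z])
    print((R.T@(q2-q)*1000).round(1).tolist()); q=q2
E
echo '[0.55,0.0393]' > c.json; python3 arc.py 15 5
```

```text
theta 147.1 r 36.1 z 0.193 F [-1.1  0.4 -1.2] T [ 0.18  0.33 -0.04] g 0.195 t 11.975 j6 2.07
[1.0, 9.4, 0.0]
[3.3, 8.8, 0.0]
[5.4, 7.7, 0.1]
[7.2, 6.0, 0.1]
[8.5, 3.9, 0.1]
```

```bash
python3 -m creep '[{"hand":-1,"offset":[1,9.4,0],"yaw":0},{"hand":-1,"offset":[3.3,8.8,0],"yaw":0}]' 60; python3 arc.py 15 3
```

```text
t: 12.22
eef_pos: [0.5142, 0.0425, 0.193]
tcp_rot: [0.964, -0.265, 0.007, -0.001]
wrist_force: [2.7, 6.3, -0.0]
gripper_width: 0.196
theta 174.9 r 35.9 z 0.193 F [ 2.7  6.3 -0. ] T [ 1.26 -0.35  0.05] g 0.196 t 12.225 j6 2.03
[5.0, 7.9, 0.1]
[7.0, 6.3, 0.1]
[8.4, 4.2, 0.1]
```

```bash
python3 -m creep '[{"hand":-1,"offset":[5,7.9,0.1],"yaw":0},{"hand":-1,"offset":[7,6.3,0.1],"yaw":0},{"hand":-1,"offset":[8.4,4.2,0.1],"yaw":0}]' 60; python3 arc.py 11 4; python3 - <<'E'
from h import *
o,im=snap('wrist','w15'); o,im2=snap('scene','s15')
a=cv2.resize(im2[110:210,270:390,::-1],(480,400),interpolation=cv2.INTER_CUBIC)
cv2.imwrite('pics/z16.png',np.hstack([a,cv2.resize(im[200:440,220:412,::-1],(320,400))]))
E
```

```text
t: 12.6
eef_pos: [0.5222, 0.0175, 0.193]
tcp_rot: [0.964, -0.265, 0.007, -0.004]
wrist_force: [-1.0, 7.8, 0.2]
gripper_width: 0.197
theta -141.9 r 35.3 z 0.193 F [-1.   7.8  0.2] T [1.51 0.32 0.06] g 0.197 t 12.6 j6 1.98
[6.4, 2.5, -0.0]
[6.9, 0.6, 0.1]
[6.9, -0.8, 0.1]
[6.6, -2.0, 0.1]
```

View pics/z16.png

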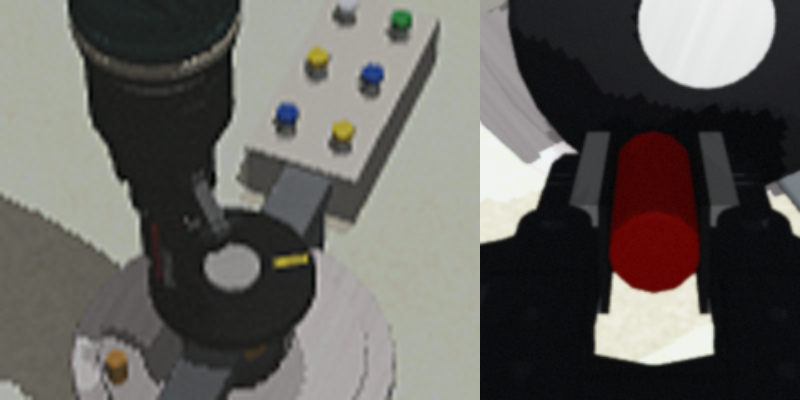

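View pics/w15.png

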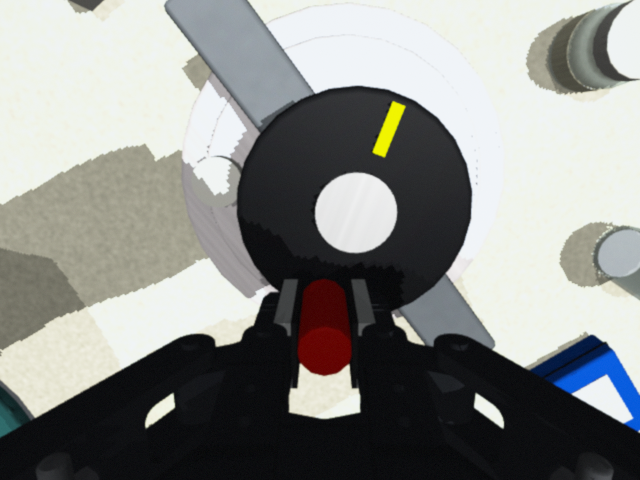

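The wheel follows: the yellow mark moved from opposite the crank's old place to (390,130), and the hub is visible at (356,213). I'll write a hub-height estimator from the wrist view to detect the drop.

```bash
cat > hub.py <<'E'
import sys
from h import *
from scipy.optimize import least_squares
C=np.array([.55,.0393])
def hub(o,im):
    g=cv2.cvtColor(im,cv2.COLOR_RGB2GRAY); hsv=cv2.cvtColor(im,cv2.COLOR_RGB2HSV)
    # dark wheel component contour + bright hub inside
    best=None
    for th in (100,130,160):
        m=((g>th)&(hsv[...,1]<60)).astype(np.uint8)
        n,l,st,ce=cv2.connectedComponentsWithStats(m,connectivity=4)
        for i in range(1,n):
            if 1500<st[i,4]<9000:
                cs,_=cv2.findContours((l==i).astype(np.uint8),cv2.RETR_EXTERNAL,cv2.CHAIN_APPROX_NONE)
                (x,y),(a,b),ang=cv2.fitEllipse(max(cs,key=len))
                e=st[i,4]/(np.pi*a*b/4)
                pr=proj('wrist',[*C,.206],o)
                if abs(e-1)<.08 and a/b>.75 and np.hypot(x-pr[0],y-pr[1])<35:
                    s=abs(e-1)
                    if best is None or s<best[0]: best=(s,x,y,a,b,th)
    return best
if __name__=='__main__':
    if len(sys.argv)>1:
        o,im=snap('wrist',sys.argv[1])
    h=hub(o,im)
    if h is None: print('hub not found')
    else:
        s,x,y,a,b,th=h
        r=least_squares(lambda z:proj('wrist',[*C,z[0]],o)-[x,y],[.21]); 
        # size: hub diameter D -> depth
        k=bot.calibration('wrist'); 
        print('hub px',round(x,1),round(y,1),'ab',round(a,1),round(b,1),'z by place',round(r.x[0],4),'resid',r.fun.round(1))
        f,f2=proj('wrist',[*C,.2],o),proj('wrist',[*C,.21],o);print('pred .20/.21',f.round(),f2.round())
E
python3 hub.py w16
```

```text
hub px 352.7 211.6 ab 80.3 82.3 z by place 0.2081 resid [ 1.7 -0.7]
pred .20/.21 [353. 207.] [355. 212.]
```

```bash
python3 - <<'E'
s=open('hub.py').read()
s=s.replace("        f,f2=","""        import json,os
        from scipy.spatial.transform import Rotation as Ro
        T=np.array(k['tool_from_camera']);R=Ro.from_quat(o['tcp_rot']).as_matrix()
        dep=lambda z:(T[:3,:3].T@(R.T@(np.array([*C,z])-o['eef_pos'])-T[:3,3]))[2]
        if not os.path.exists('D.json'): json.dump(b*dep(.21)/k['fx'],open('D.json','w'))
        D=json.load(open('D.json'));zs=np.linspace(.17,.23,601);i=np.argmin([abs(dep(z)*b/k['fx']-D) for z in zs]);print('D',round(D,4),'z by size',round(zs[i],4))
        f,f2=""")
open('hub.py','w').write(s)
E
python3 hub.py w17; python3 -m creep '[{"hand":-1,"offset":[6.4,2.5,0],"yaw":0},{"hand":-1,"offset":[6.9,0.6,0.1],"yaw":0}]'; python3 hub.py w18; python3 arc.py 11 3
```

```text
hub px 352.7 211.6 ab 80.2 82.3 z by place 0.2081 resid [ 1.8 -0.7]
D 0.0318 z by size 0.21
pred .20/.21 [353. 207.] [355. 212.]
t: 13.05
eef_pos: [0.5321, 0.009, 0.1932]
tcp_rot: [0.964, -0.264, 0.007, -0.004]
wrist_force: [-4.2, 5.8, -1.0]
gripper_width: 0.191
hub px 322.7 206.7 ab 80.9 82.3 z by place 0.2091 resid [ 1.9 -0.1]
D 0.0318 z by size 0.2094
pred .20/.21 [324. 202.] [325. 207.]
theta -119.2 r 35.1 z 0.1931 F [ 1.6  3.5 -0.1] T [ 0.66 -0.05 -0.04] g 0.194 t 13.1 j6 1.97
[6.9, 0.0, 0.2]
[6.6, -2.1, 0.1]
[6.0, -3.3, 0.1]
```

```bash
python3 -m creep '[{"hand":-1,"offset":[6.9,0,0.1],"yaw":0},{"hand":-1,"offset":[6.6,-2.1,0.1],"yaw":0}]'; python3 hub.py w19; python3 arc.py 11 3
```

```text
t: 13.35
eef_pos: [0.5441, 0.0048, 0.1928]
tcp_rot: [0.965, -0.264, 0.005, -0.005]
wrist_force: [-8.4, -0.2, 3.2]
gripper_width: 0.192
hub px 292.5 210.4 ab 70.9 84.1 z by place 0.2047 resid [0.7 0.2]
D 0.0318 z by size 0.2131
pred .20/.21 [294. 208.] [292. 214.]
theta -98.2 r 35.0 z 0.1928 F [0.2 1.8 0.7] T [ 0.25  0.08 -0.  ] g 0.198 t 13.4 j6 1.96
[6.5, -2.3, -0.1]
[5.4, -4.3, 0.1]
[4.4, -5.3, 0.1]
```

```bash
python3 -c "
from h import *
print(np.degrees(0))"; cat log.txt
```

```text
0.0
[11.975, 0.5196759956895453, 0.05894100394572852, 0.19304787211934132]
[12.225, 0.5142483011347742, 0.04246009283717863, 0.19303788018988483]
[12.6, 0.5221731050537932, 0.017501375509463336, 0.1929546437739924]
[13.1, 0.5328668376564618, 0.008624901407021338, 0.19311246253492892]
[13.4, 0.5450010037125508, 0.004629861430739421, 0.19281507947070806]
```

View pics/w19.png

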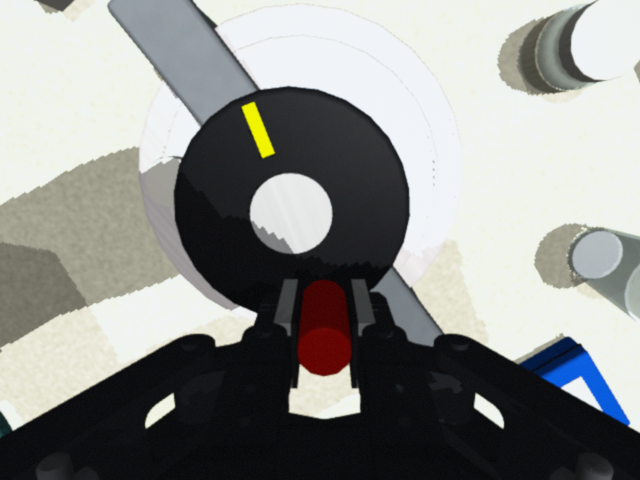

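```bash
cat > rim.py <<'E'
import sys
from h import *
from scipy.spatial.transform import Rotation as Ro
from scipy.optimize import least_squares
C=np.array([.55,.0393])
import json,os
if os.path.exists('c.json'): C=np.array(json.load(open('c.json')))
def rim(o,im):
    g=cv2.cvtColor(im,cv2.COLOR_RGB2GRAY); pr=proj('wrist',[*C,.206],o)
    cx0,cy0=pr; pts=[]
    for a in np.radians(np.arange(165,376,3)):  # upper half, image y down
        u=np.array([np.cos(a),np.sin(a)])
        rr=np.arange(60,150,.5); xy=pr[None]+rr[:,None]*u
        v=cv2.remap(g,xy[:,0].astype(np.float32)[None],xy[:,1].astype(np.float32)[None],cv2.INTER_LINEAR)[0].astype(float)
        w=np.where((rr>92)&(v>75))[0]
        if len(w): pts.append(xy[w[0]])
    pts=np.array(pts,np.float64)
    # model: circle radius 48mm at height z, centre free xy
    K=bot.calibration('wrist');T=np.array(K['tool_from_camera']);R=Ro.from_quat(o['tcp_rot']).as_matrix()
    t=np.linspace(0,2*np.pi,181)
    def res(q):
        P=np.stack([q[0]+.048*np.cos(t),q[1]+.048*np.sin(t),np.full_like(t,q[2])],1)
        c=((P-o['eef_pos'])@R-T[:3,3])@T[:3,:3]
        uv=np.stack([K['fx']*c[:,0]/c[:,2]+K['cx'],K['fy']*c[:,1]/c[:,2]+K['cy']],1)
        # signed radial distance using polygon
        cen=uv[:-1].mean(0); ang=np.arctan2(*(uv[:-1]-cen).T[::-1]); r=np.linalg.norm(uv[:-1]-cen,axis=1); s=np.argsort(ang)
        pa=np.arctan2(*(pts-cen).T[::-1]); 
        return np.linalg.norm(pts-cen,axis=1)-np.interp(pa,ang[s],r[s],period=2*np.pi)
    f=least_squares(res,[*C,.206],loss='soft_l1',f_scale=1.5,x_scale=[.01,.01,.01])
    return f.x,np.median(abs(res(f.x))),len(pts)
if __name__=='__main__':
    o,im=snap('wrist',sys.argv[1]); x,m,n=rim(o,im); print('RIM xyz',x.round(4),'med',round(m,2),n)
E
python3 rim.py w20
```

```text
RIM xyz [0.5487 0.0389 0.2004] med 0.27 71
```

```bash
python3 - <<'E'
from rim import *
for n,p,q in [('w15',[0.5222,.0175,.193],[.964,-.265,.007,-.004]),('w18',[.5327,.0087,.1931],[.964,-.264,.007,-.004]),('w12',[.5204,.0598,.2609],[.965,-.264,.004,.001])]:
    im=cv2.imread(f'pics/{n}.png')[:,:,::-1].copy(); q=np.array(q)/np.linalg.norm(q)
    print(n,rim(dict(eef_pos=np.array(p),tcp_rot=q),im))
E
```

```text
w15 (array([0.54887284, 0.03891712, 0.20059626]), np.float64(0.3309187412670269), 71)
w18 (array([0.54936812, 0.03864089, 0.20023207]), np.float64(0.2725960511604768), 71)
w12 (array([0.54948924, 0.04724732, 0.22930917]), np.float64(0.8293581962375924), 71)
```

```bash
python3 - <<'E'
import json,numpy as np
from scipy.optimize import least_squares
P=np.array([json.loads(l) for l in open('log.txt')])[:,1:3]
f=least_squares(lambda q:np.linalg.norm(P-q,axis=1)-.036,[.55,.039]);print(f.x,f.fun*1000)
E
python3 -m creep '[{"hand":-1,"offset":[6.5,-2.3,0],"yaw":0},{"hand":-1,"offset":[5.4,-4.3,0.1],"yaw":0}]'; python3 rim.py w21; python3 arc.py 11 3
```

```text
[0.55024152 0.04014891] [-0.11972743  0.06734321  0.06586542 -0.00496345 -0.09643726]
t: 13.7
eef_pos: [0.5569, 0.005, 0.1928]
tcp_rot: [0.965, -0.264, 0.005, -0.005]
wrist_force: [-6.8, -2.2, 3.3]
gripper_width: 0.192
RIM xyz [0.5486 0.039  0.2006] med 0.23 71
theta -77.1 r 35.1 z 0.1928 F [-0.6  3.1  1.9] T [ 0.32  0.15 -0.01] g 0.197 t 13.75 j6 1.96
[5.2, -4.5, -0.1]
[3.5, -6.0, 0.1]
[2.3, -6.5, 0.1]
```

```bash
echo '[0.5502,0.0401]' > c.json; python3 arc.py 12 2;  python3 -m creep '[{"hand":-1,"offset":[5.2,-5,0],"yaw":0},{"hand":-1,"offset":[3.5,-6.4,0.1],"yaw":0}]'; python3 rim.py w22; python3 arc.py 12 3
```

```text
theta -77.7 r 35.8 z 0.1928 F [-0.6  3.1  1.9] T [ 0.32  0.15 -0.01] g 0.197 t 13.75 j6 1.96
[5.1, -5.5, -0.1]
[3.7, -6.6, 0.1]
t: 14.0
eef_pos: [0.5697, 0.0101, 0.1928]
tcp_rot: [0.965, -0.264, 0.004, -0.004]
wrist_force: [-5.3, -5.5, 2.9]
gripper_width: 0.19
RIM xyz [0.5489 0.0392 0.201 ] med 0.47 71
theta -55.4 r 35.8 z 0.1929 F [-1.6  0.8  2.6] T [0.01 0.16 0.04] g 0.194 t 14.05 j6 1.98
[2.6, -7.1, -0.1]
[0.9, -7.5, 0.1]
[-0.7, -7.5, 0.1]
```

```bash
python3 -m creep '[{"hand":-1,"offset":[2.6,-7.1,0],"yaw":0},{"hand":-1,"offset":[0.9,-7.5,0.1],"yaw":0}]'; python3 rim.py w23; python3 arc.py 12 3
```

```text
t: 14.3
eef_pos: [0.5802, 0.0203, 0.193]
tcp_rot: [0.965, -0.264, 0.004, -0.003]
wrist_force: [-4.3, -4.6, 2.5]
gripper_width: 0.191
RIM xyz [0.5496 0.0396 0.2014] med 0.6 68
theta -31.9 r 35.9 z 0.193 F [-2.6  0.6  1.6] T [-0.01  0.27  0.01] g 0.191 t 14.35 j6 2.0
[-0.5, -7.5, 0.0]
[-2.2, -7.2, 0.1]
[-3.6, -6.6, 0.0]
```

```bash
python3 -m creep '[{"hand":-1,"offset":[-0.5,-7.5,0],"yaw":0},{"hand":-1,"offset":[-2.2,-7.2,0.1],"yaw":0}]'; python3 rim.py w24; python3 arc.py 12 3
```

```text
t: 14.6
eef_pos: [0.5856, 0.034, 0.193]
tcp_rot: [0.964, -0.264, 0.004, -0.002]
wrist_force: [-1.3, -4.6, 0.0]
gripper_width: 0.195
RIM xyz [0.552  0.0398 0.2058] med 0.87 69
theta -8.2 r 35.9 z 0.193 F [-0.8  0.5 -0.3] T [-0.22  0.07  0.01] g 0.192 t 14.65 j6 2.02
[-3.5, -6.7, 0.0]
[-4.9, -5.7, 0.0]
[-6.0, -4.6, -0.0]
```

View pics/w24.png

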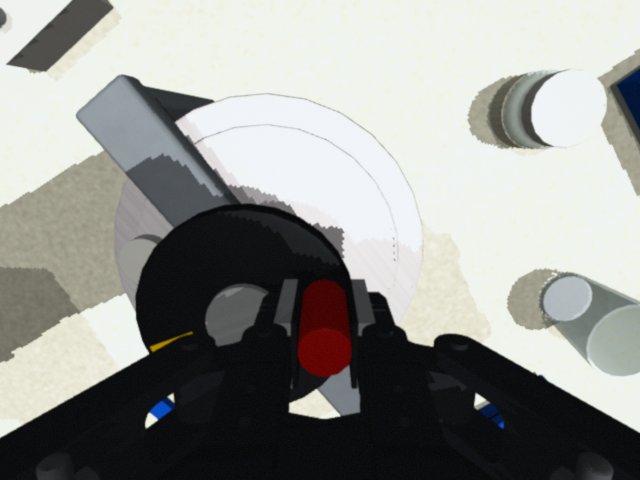

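```bash
sed -i 's/    pts=np.array(pts,np.float64)/    pts=np.array(pts,np.float64); pts=pts[pts[:,1]<272]/; s/f=least_squares(res,/f=least_squares(lambda q:np.r_[res(q),(q[0]-.549)*3e3,(q[1]-.0390)*3e3],/; s/np.arange(165,376,3)/np.arange(90,450,3)/' rim.py; python3 rim.py w25; python3 - <<'E'
from h import *
o,im2=snap('scene','s25')
b=cv2.imread('pics/s15.png')
a=[cv2.resize(i[110:210,270:390],(390,325),interpolation=cv2.INTER_CUBIC) for i in (b,im2[:,:,::-1])]
cv2.imwrite('pics/z25.png',np.hstack(a))
E
```

```text
RIM xyz [0.5492 0.0399 0.1963] med 0.5 44
```

View pics/z25.png

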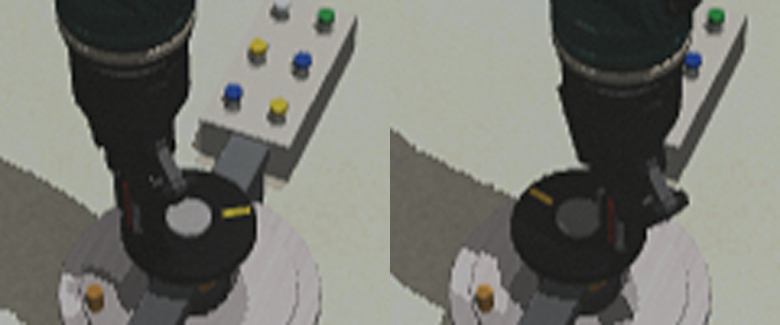

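No drop yet: in the scene view the hub and the wheel's lower edge are unchanged. Continuing.

```bash
cat > sc.py <<'E'
import sys
from h import *
o,im2=snap('scene',sys.argv[1]);b=cv2.imread('pics/s25.png')
# vertical edge of wheel's lower rim: column-wise, darkest->bright positions
def low(im):
    g=cv2.GaussianBlur(cv2.cvtColor(im,cv2.COLOR_BGR2GRAY),(3,3),0).astype(float);r={}
    for x in list(range(311,319))+list(range(338,347)):
        c=g[170:206,x]; d=np.diff(c); i=int(np.argmax(d)); 
        if 0<i<len(d)-1:
            den=d[i-1]-2*d[i]+d[i+1]; i=i+(0.5*(d[i-1]-d[i+1])/den if den else 0)
        r[x]=170+i
    return r
A=low(b);B=low(im2[:,:,::-1].copy()); D=[B[x]-A[x] for x in A if x in B]; print('SCENE dv',np.round(D,1),'median',np.median(D).round(2),'(7mm=1.4px)')
a=[cv2.resize(i[110:210,270:390],(390,325),interpolation=cv2.INTER_CUBIC) for i in (b,im2[:,:,::-1])]
cv2.imwrite('pics/z_'+sys.argv[1]+'.png',np.hstack(a))
E
python3 sc.py s26
python3 -m creep '[{"hand":-1,"offset":[-3.5,-6.7,0],"yaw":0},{"hand":-1,"offset":[-4.9,-5.7,0],"yaw":0}]'; python3 rim.py w27; python3 sc.py s27; python3 arc.py 12 3
```

```text
SCENE dv [-0.3  0.  -0.   0.1 -5.7  0.  -0.2 -0.1  0.1  0.3 -0.   0.   0.1  0.
 -0.   0.  -0.1] median 0.0 (7mm=1.4px)
t: 15.05
eef_pos: [0.5851, 0.0489, 0.1933]
tcp_rot: [0.964, -0.265, 0.005, -0.002]
wrist_force: [-0.5, -6.2, -1.6]
gripper_width: 0.198
RIM xyz [0.5486 0.0393 0.1861] med 0.33 34
SCENE dv [-15.9 -17.2 -18.  -18.4 -24.4 -24.5 -24.8  -0.1   1.8   2.8   5.8   6.3
   7.6  13.3   1.8   1.5   2. ] median 1.53 (7mm=1.4px)
theta 15.8 r 36.0 z 0.1933 F [-0.5  0.9 -0.5] T [ 0.14  0.13 -0.02] g 0.192 t 15.15 j6 2.05
[-5.9, -4.6, 0.3]
[-6.8, -3.2, -0.0]
[-7.3, -1.8, -0.0]
```

View pics/z_s27.png

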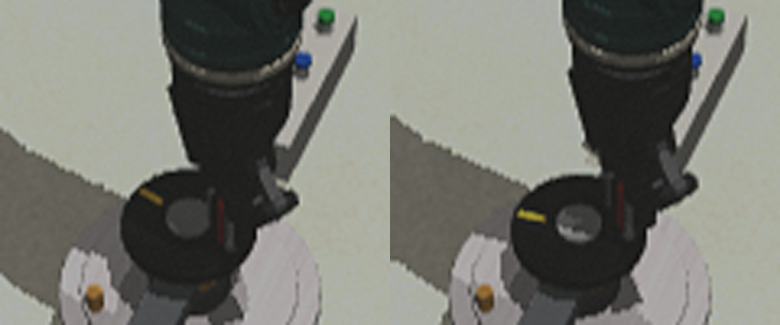

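The drop has come. The rim height fell from 0.196 to 0.186 with the same estimator. In the scene the whole wheel (hub, rim) moved down about 1.5–2 px, where 1.4 px means 7 mm. It happened between θ=-8° and 16°, so I now go forward (clockwise) to θ≈0−360°.

```bash
python3 arc.py -15 5
```

```text
theta 15.8 r 36.0 z 0.1933 F [-0.5  0.9 -0.5] T [ 0.14  0.13 -0.02] g 0.192 t 15.15 j6 2.05
[5.9, 7.3, 0.3]
[3.8, 8.6, -0.0]
[1.5, 9.3, -0.1]
[-1.0, 9.3, -0.1]
[-3.4, 8.8, -0.1]
```

```bash
python3 -m creep '[{"hand":-1,"offset":[5.9,7.3,0.2],"yaw":0},{"hand":-1,"offset":[3.8,8.6,0],"yaw":0},{"hand":-1,"offset":[1.5,9.3,-0.1],"yaw":0},{"hand":-1,"offset":[-1,9.3,-0.1],"yaw":0}]'; python3 rim.py w28; python3 sc.py s28; python3 arc.py -15 5
```

```text
t: 15.65
eef_pos: [0.578, 0.0175, 0.1934]
tcp_rot: [0.965, -0.262, 0.006, -0.007]
wrist_force: [4.1, 4.7, 0.1]
gripper_width: 0.193
RIM xyz [0.5491 0.0396 0.1921] med 0.32 59
SCENE dv [ 2.5  2.   2.   2.  -3.8  0.1 -0.1 -0.   0.2  0.9  3.3  1.4  2.2  2.1
  1.9  1.9  2. ] median 1.88 (7mm=1.4px)
theta -40.7 r 35.8 z 0.1934 F [ 2.4 -3.6 -0.8] T [-0.93 -0.13 -0.04] g 0.194 t 15.75 j6 1.99
[-2.6, 9.0, 0.2]
[-5.1, 7.9, -0.2]
[-7.0, 6.3, -0.1]
[-8.4, 4.3, -0.1]
[-9.2, 2.0, -0.1]
```

View pics/z_s28.png

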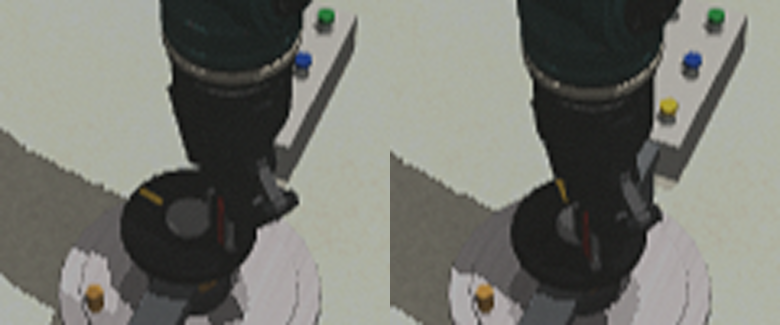

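The scene shift is 1.9–2.0 px, about 9 mm, so the thread is engaged and sinking as expected. Continuing forward.

```bash
python3 -m creep '[{"hand":-1,"offset":[-2.6,9,0.1],"yaw":0},{"hand":-1,"offset":[-5.1,7.9,-0.1],"yaw":0},{"hand":-1,"offset":[-7,6.3,-0.1],"yaw":0},{"hand":-1,"offset":[-8.4,4.3,-0.1],"yaw":0},{"hand":-1,"offset":[-9.2,2,-0.1],"yaw":0}]'; python3 arc.py -15 5
```

```text
t: 16.38
eef_pos: [0.5377, 0.0068, 0.1937]
tcp_rot: [0.965, -0.263, 0.009, -0.006]
wrist_force: [4.2, -5.2, 0.4]
gripper_width: 0.192
theta -110.5 r 35.6 z 0.1937 F [ 4.2 -5.2  0.4] T [-1.19 -0.39 -0.04] g 0.192 t 16.375 j6 1.96
[-9.3, 0.8, 0.6]
[-9.2, -2.0, -0.1]
[-8.3, -4.3, -0.0]
[-6.9, -6.3, 0.0]
[-5.1, -7.9, 0.1]
```

```bash
python3 -m creep '[{"hand":-1,"offset":[-9.3,0.8,0.4],"yaw":0},{"hand":-1,"offset":[-9.2,-2,-0.1],"yaw":0},{"hand":-1,"offset":[-8.3,-4.3,0],"yaw":0},{"hand":-1,"offset":[-6.9,-6.3,0],"yaw":0},{"hand":-1,"offset":[-5.1,-7.9,0.1],"yaw":0}]'; python3 arc.py -15 5
```

```text
t: 17.0
eef_pos: [0.5145, 0.0421, 0.1935]
tcp_rot: [0.964, -0.264, 0.01, -0.004]
wrist_force: [2.2, -6.0, -0.7]
gripper_width: 0.199
theta 176.8 r 35.8 z 0.1935 F [ 2.2 -6.  -0.7] T [-1.1  -0.19 -0.01] g 0.199 t 17.0 j6 2.03
[-3.4, -8.7, 0.5]
[-0.8, -9.4, 0.1]
[1.6, -9.3, 0.1]
[4.0, -8.5, 0.2]
[6.0, -7.2, 0.2]
```

```bash
python3 -m creep '[{"hand":-1,"offset":[-3.4,-8.7,0.4],"yaw":0},{"hand":-1,"offset":[-0.8,-9.4,0.1],"yaw":0},{"hand":-1,"offset":[1.6,-9.3,0.1],"yaw":0},{"hand":-1,"offset":[4,-8.5,0.2],"yaw":0},{"hand":-1,"offset":[6,-7.2,0.2],"yaw":0}]'; python3 sc.py s29; python3 arc.py -15 5
```

```text
t: 17.62
eef_pos: [0.5407, 0.0748, 0.1922]
tcp_rot: [0.964, -0.265, 0.008, 0.0]
wrist_force: [-4.0, -5.8, -0.7]
gripper_width: 0.191
SCENE dv [3.4 2.9 3.  3.  0.8 0.8 0.9 1.  1.8 1.2 4.  3.9 2.8 8.  2.7 3.  2.9] median 2.86 (7mm=1.4px)
theta 103.4 r 35.9 z 0.1921 F [-0.4 -1.4 -1.8] T [ 0.03  0.31 -0.02] g 0.196 t 17.675 j6 2.1
[7.5, -5.7, -0.8]
[8.7, -3.5, 0.2]
[9.3, -1.1, 0.2]
[9.3, 1.4, 0.1]
[8.6, 3.7, 0.1]
```

View pics/z_s29.png

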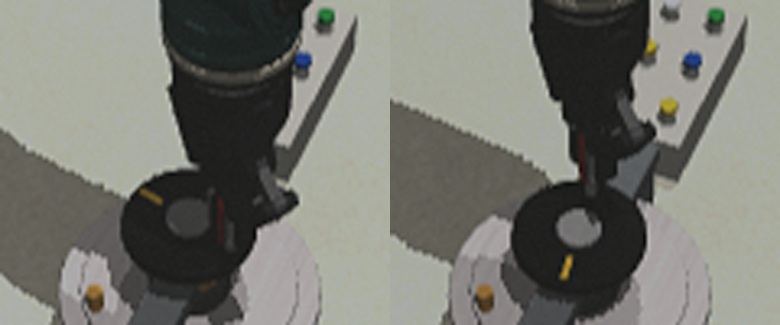

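Sinking as expected: 2.9 px, about 13–14 mm. About 103° remain.

```bash
python3 -m creep '[{"hand":-1,"offset":[7.5,-5.7,-0.5],"yaw":0},{"hand":-1,"offset":[8.7,-3.5,0],"yaw":0},{"hand":-1,"offset":[9.3,-1.1,0.1],"yaw":0},{"hand":-1,"offset":[9.3,1.4,0.1],"yaw":0}]'; python3 arc.py -15 3; tail -1 log.txt; python3 st.py
```

```text
t: 18.18
eef_pos: [0.5733, 0.0674, 0.1916]
tcp_rot: [0.965, -0.263, 0.004, -0.001]
wrist_force: [-1.5, 6.6, -0.6]
gripper_width: 0.194
theta 49.8 r 35.8 z 0.1916 F [-1.5  6.6 -0.6] T [1.26 0.37 0.02] g 0.194 t 18.175 j6 2.08
[9.0, 2.5, -1.3]
[8.0, 5.0, 0.0]
[6.4, 6.9, 0.0]
[18.175, 0.5732762450453396, 0.06742732942609345, 0.19164657502289667]
yaw -30.56 p [0.5733 0.0674 0.1916] F [-1.5  6.6 -0.6] T [1.26 0.37 0.02] j [-0.02  0.35  0.04  1.26  0.    2.08] g 0.194
```

```bash
python3 -m creep '[{"hand":-1,"offset":[9,2.5,-0.5],"yaw":0},{"hand":-1,"offset":[8,5,0],"yaw":0},{"hand":-1,"offset":[6.4,6.9,0],"yaw":0}]'; python3 arc.py -6 1; python3 rim.py w30; python3 sc.py s30
```

```text
t: 18.55
eef_pos: [0.5856, 0.0456, 0.1917]
tcp_rot: [0.965, -0.262, 0.003, -0.004]
wrist_force: [0.2, 5.2, -0.2]
gripper_width: 0.189
theta 8.9 r 35.8 z 0.1917 F [ 0.2  5.2 -0.2] T [ 0.93 -0.14 -0.04] g 0.189 t 18.55 j6 2.04
[2.4, 2.9, -1.3]
RIM xyz [0.5489 0.0396 0.1795] med 0.41 36
SCENE dv [-15.6 -17.1 -17.8 -18.2 -24.2 -24.1 -24.2   0.9   0.    0.1  -0.2  -1.3
  -0.4   4.5   3.1   3.1   3.5] median -0.42 (7mm=1.4px)
```

View pics/z_s30.png

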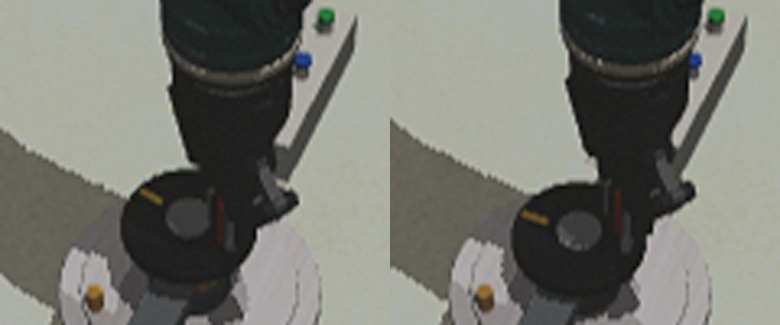

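View pics/w30.png

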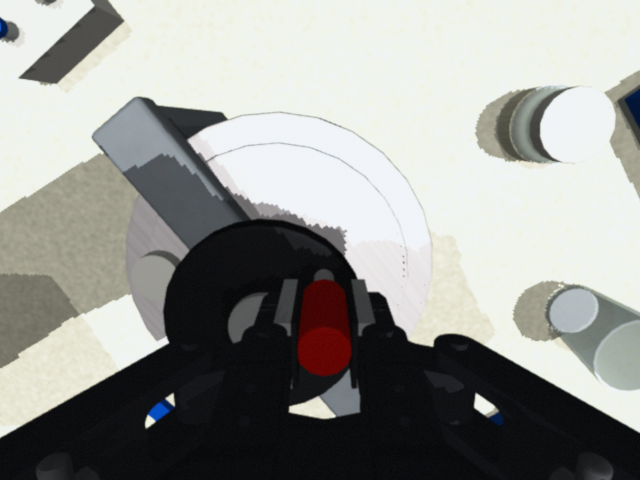

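```bash
python3 -m creep '[{"hand":-1,"offset":[3,4.2,0],"yaw":0},{"hand":-1,"offset":[0,0,0],"yaw":0}]'; python3 arc.py -1 1; python3 rim.py w31; python3 - <<'E'
from h import *
o,im=snap('top','t31'); snap('scene','s31')
a=cv2.imread('pics/top0.png');b=cv2.imread('pics/t31.png')
cv2.imwrite('pics/z31.png',np.vstack([a[80:360],b[80:360]]))
E
```

```text
t: 18.9
eef_pos: [0.586, 0.0395, 0.1918]
tcp_rot: [0.965, -0.263, 0.003, -0.003]
wrist_force: [0.0, -3.3, -0.3]
gripper_width: 0.194
theta -0.9 r 35.8 z 0.1918 F [ 0.  -3.3 -0.3] T [-0.84 -0.24 -0.03] g 0.194 t 18.9 j6 2.03
[0.5, 0.4, -1.2]
RIM xyz [0.5491 0.0398 0.1813] med 0.42 40
```

View pics/z31.png

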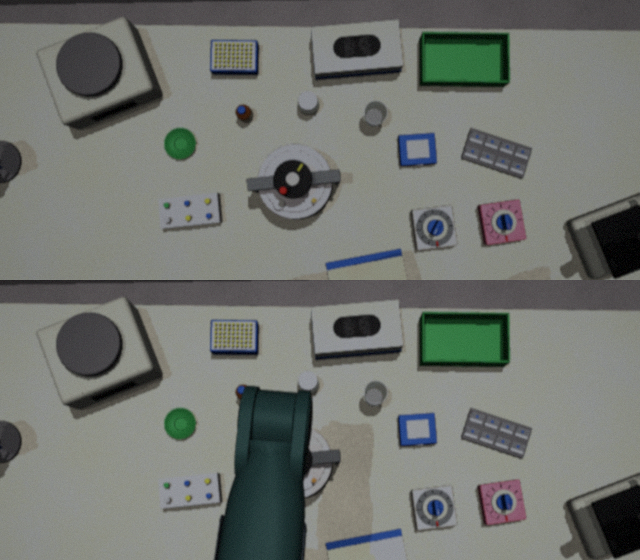

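View pics/s31.png

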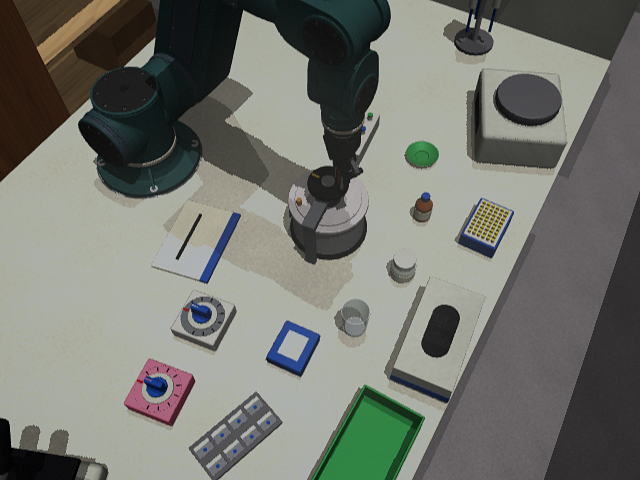

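```bash
python3 -m creep '[{"hand":-1,"offset":[0,0,0],"yaw":0},{"hand":-1,"offset":[0,0,0],"yaw":0}]'; python3 arc.py -1 1; python3 -c "
from bench import bot
print(bot.close_job())"
```

```text
t: 19.3
eef_pos: [0.586, 0.0396, 0.1919]
tcp_rot: [0.965, -0.263, 0.003, -0.003]
wrist_force: [1.0, -2.1, 0.4]
gripper_width: 0.193
theta -0.9 r 35.8 z 0.1919 F [ 1.  -2.1  0.4] T [-0.51 -0.23  0.01] g 0.193 t 19.3 j6 2.03
[0.5, 0.4, -1.1]
the job is handed in; nothing more can be done
None
```

I did both parts in the order asked and handed the job in at about 19 s, with the gripper still holding the crank. I have no verdict back.

- **Timer:** I turned the white timer's blue knob anticlockwise until it reached its stop. The resisting torque rose sharply, from about 0.06 to 0.8 N m at the stop and to 2.1 N m as I pressed on. Afterwards the bar measured 7–9° and the red tick 8–9.6°, so they agree.
- **Dropping into the thread:** I turned the crank backward about 229°, until the wheel dropped. The wrist and scene cameras both showed the drop.
- **Starting the screw:** I then turned it forward about 377° from where I reversed. The drop fell somewhere within a 24° stretch, so that is 351–375° past it, close to one full turn. About 10° before the end, the scene view put the wheel about 15 mm below its starting height, as expected for the drop plus one turn.
- **Last checks:** The grip opening was 0.193, which fits the 18 mm crank. The force on the wrist was only about 2 N, and the crank did not move while held. The other bench items looked unmoved in the scene and top views, though the arm hid part of the top view.

Some things did not go to plan or did not agree:

- **First knob grasp missed:** The fingers closed above the bar. The pictures put the real fingertips about 25 mm behind the reported tool point, so I lowered all later grasps to match.
- **Wheel height from the wrist camera:** Readings drifted by several millimetres when the gripper hid part of the rim, so I relied on comparisons rather than absolute values.
- **Last automatic scene reading failed:** The arm blocked most of that view, so the 15 mm figure comes only from the few columns still visible.

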